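# Up-end a bamboo vase on the tilting cradle and stand it in the drying tray

## Robot

A 7-joint arm with a two-finger parallel gripper is mounted at the origin on the work surface. World frame = base frame: x ahead of the robot, y to its left, z up, the work surface at z = 0. Lengths are in mm, angles in rad, forces in N, time in s.
With the tool pointing down it reaches from about 425 to 875 mm from the base axis. Payload 8.4 kg.
Tool frame: the origin (TCP) lies at the very end of the fingers, on their centre line; the grasp point (between the pads) lies 19 mm behind it; z points along the fingers, y is the direction in which the jaws open and shut (so a half turn about z gives the same grasp; the last joint's range is limited). The gripper opens to 85 mm and grips with 20 to 120 N. Pads are 22 mm wide; open, the fingers measure 114 mm over their backs; the gripper's body (76 mm by 85 mm) begins 54 mm behind the grasp point. The pads swing forward as they close: fully open they stand 13 mm farther back than shut.
Start: joints at [-1.268, 0.333, 0.04, 1.465, -0.013, 1.343, -0.059], TCP at [254.197, 598.202, 200.508] pointing down, gripper open.
Joint ranges: [-2.58, 2.58], [-0.38, 2.09], [-1.3, 1.39], [0.25, 2.4], [-1.5, 4.64], [0.08, 2.09], [-2.65, 2.65]. Speed limits (rad/s): [2.22, 2.22, 2.79, 2.79, 3.14, 3.14, 3.14].

## Interface

Orientations are given as a unit quaternion [x, y, z, w].
In Python, from workcell import r gives the robot as it stands.
- The arm moves only by the shell command python3 -m pendant 'ROWS' [FORCE]. ROWS is JSON, a list of rows, each an object with "rot": the turn, a rotation vector about the tool's x, y, z as a fraction of full scale, a list of three; "travel": the shift along the tool's x, y, z as a fraction of full scale, a list of three; "claw": the closure, from 0 (fully open) to 1 (shut). In form: [{"rot": [rx, ry, rz], "travel": [tx, ty, tz], "claw": claw}, ...]. A call has 1 to 12 rows; each row is the pose to reach, as a shift and turn from the pose commanded when the call began, along the tool's axes at that moment; what a row does not reach only later rows make up. Full scale, the value 1, is 250 mm for a shift and 2 rad for a turn. A row lasts 1/8 s, in which the tool goes at most 62.5 mm and 10.7 degrees, less where a joint would pass 70% of its speed; a pose out of reach is approached as far as the arm can. A call with a number of a shift or a turn outside -1 to 1 is refused whole. A call with a gripper value outside its range is refused whole. The fingers move at their own pace and stop on an object; FORCE is the grip in N (left out, the last holds). Time passes only in rows, so rows that repeat a pose let the fingers close. It gives the time, the measured TCP pose, the force and the opening at its end, in the units of the state.
- r.get_state(): the state, without advancing time (a new reading comes with each control period).
- r.read_camera(name): name is "scene" or "side" or "wrist"; returns the picture (400x640x3 uint8, red, green, blue); there is no depth.
- r.camera_model(name): a dict with "fx", "fy", "cx", "cy" (pixels), "rvec" (rotation vector, rad) and "tvec" (3), from world to camera coordinates, as OpenCV has them; the wrist camera has in their place "T_tool_cam" (4x4, takes a point from camera to tool coordinates, whose origin is the TCP and whose axes are the flange's). Camera axes: x right, y down, z forward; pixel columns grow to the right and rows downward; lengths in mm; the calibration is good to about 2 mm. A picture is of the moment at which its call begins: read the wrist's pose just before it. camera_model takes no time and is no camera call.
- r.hand_in(): hands the job in, once; it reports no verdict.
The state is a dict: "t": time; "joint_pos": joint angles; "dq": joint speeds; "tau": joint torques, N m; "ee_pos": TCP position; "ee_rot": TCP orientation; "wrist_force": force on the tool from outside, world axes, zero at the start; "ft_torque": the same for the moment, N m; "gripper_width": finger opening in mm.
Only numpy, scipy, OpenCV 4.12 (cv2) and the standard library are available. Lean on these libraries where they do the work, as an engineer would, in place of code of your own. Each camera call takes 0.05 s, during which the arm holds its last target.

## Task

Lay the bamboo vase from the plywood board in the tilting cradle, foot towards the end plate, let go, and press the steel lever over until the cradle is folded fully up against its stop with the vase in it. Then take the vase by its top end and stand it upright, mouth up, in the empty bay of the drying tray and let go. Do not disturb the other vases, the jar, the mallet or the offcut.

Things in the scene. Friction and masses are not known exactly. Their poses are not given: they have to be found in the camera images.
- vase: The bamboo vase to move: round tube 160 mm long, 44 mm diameter, 0.2 to 0.34 kg, with 48 mm diameter node ridges at 8-18 and 95-103 mm from the closed flat foot; the mouth has a 10 mm deep recess. Origin on the axis at mid-length; z axis from foot to mouth. Starts lying on its ridges on the 340 x 250 x 12 mm plywood board, axis 36 mm above the bench; it can roll.
- vase_foot (a point): Centre of the vase's flat foot, 80 mm from its origin along -z.
- vase_mouth (a point): Centre of the vase's mouth, 80 mm from its origin along +z.
- cradle (a joint): Angle of the cradle about its level hinge, rad: 0 = flat (as it starts), 1.466 = folded fully up against its stop, vase almost upright. Pushing takes up to about 7 N on the lever 100 mm from the hinge; past about 1.1 rad, with the vase in, it tips on slowly by itself; it stays up.
- cradle_hinge (a point): Middle of the cradle's hinge line, 50 mm above the bench, with the cradle's axes: y along the hinge; at angle 0, x points level from the back board towards the end plate and beyond, z up; growing angle turns z towards where x was. The fixed steel base is 250 x 120 mm, from x = -140 to 110 mm.
- stand: The cradle's fixed steel base. Carried on it, in cradle axes from the hinge: back board x = -115 to 0 mm, z = 0 to 8, 76 wide; end plate x = 0 to 10, z = 0 to 90, 76 wide, the floor under the vase's foot once up; two V saddles x = -28 to -4 and -112 to -82, 72 wide, z up to 40, bearing the ridges; free gap for fingers between. Origin on the bench under the hinge; x, y as the cradle's.
- cradle_seat (a point): Where the vase's origin lies when it rests in the saddles, foot against the end plate: x = -80 mm, z = 44 mm from the hinge point, turning with the cradle and having its axes. Seated, the vase's z axis points along this frame's -x.
- lever_end (a point): Tip of the flat steel lever, on the face to be pushed (looking to the cradle's -x); cradle axes. The lever is a bar 18 mm wide (y), 12 mm thick, from the hinge line to 124 mm out along the cradle's z, 85 mm to the -y side of the cradle's middle. Upright at angle 0, it swings away from the back board until nearly level as the cradle folds up.
- tray: Fixed light-wood drying tray, 228 x 80 x 28 mm, walls 6 mm, floor 6 mm thick; origin under its centre; three bays, each 68 x 68 mm inside, in a row along its x, centres at x = -74, 0 and 74 mm. Two bays hold vases, one is empty.
- pad: Thin cork disc, 60 mm diameter, 3 mm thick, fixed on the floor of the tray's empty bay, at its centre; origin under its centre (6 mm above the bench), so the vase will stand 9 mm above the bench.
- vase_b: Bystander: a shorter bamboo vase standing in the tray, 120 mm long, 48 mm wide over its ridges, origin at mid-length.
- vase_c: Bystander: another vase standing in the tray, 135 mm long, 48 mm wide over its ridges, origin at mid-length.
- jar: Bystander: amber glass jar with steel cap on the board, 60 mm diameter, 110 mm tall, origin at its underside.
- mallet: Bystander: wooden mallet lying on the board, head 52 x 85 x 52 mm (longest along its y), handle 20 mm thick reaching 140 mm along its -x; origin under the head's centre.
- offcut: Bystander: wood offcut lying on the board, 90 x 45 x 30 mm, origin at its underside.
Not all that is in view belongs to the job. Leave any yellow look-alike of the vase alone.

How it is judged (in metres and radians):
On the way, in this order (a step that is already met when the one before it is completed fails the run):
1. the vase lies in the flat cradle, foot to the end plate, let go (value of joint cradle below 0.1 rad and x of vase_foot in the frame of cradle_seat above 0.065 m and x of vase_mouth in the frame of cradle_seat below -0.065 m and z of each of vase_foot, vase_mouth in the frame of cradle_seat below 0.008 m and y of vase in the frame of cradle_seat between -0.01 and 0.01 m and contact force between the fingers and vase below 0.1 N), for 0.2 s.
2. the cradle is folded fully up with the vase in it, not held by the fingers (value of joint cradle above 1.4 rad and distance between vase and cradle_seat below 0.02 m and angle between vase's own z axis and vertical below 0.2 rad and contact force between the fingers and vase below 0.1 N), for 0.2 s.
At the end, for the whole second after the job is handed in: The vase stands released and at rest in the tray's empty bay, mouth up, its foot on the cork disc (foot height 5 to 13 mm, within 18 mm of the disc's centre) and within 0.08 rad of upright (horizontal distance between vase_foot and pad below 0.018 m and height (world z) of vase_foot between 0.005 and 0.013 m and angle between vase's own z axis and vertical below 0.08 rad and linear speed of vase below 0.02 m/s and contact force between the fingers and vase below 0.1 N); the robot touches nothing.
It fails at once if a vase already in the tray is shifted by more than 25 mm or tipped (distance of any of vase_b, vase_c from where it was at the start of the episode above 0.025 m or angle between any of vase_b, vase_c's own z axis and vertical above 0.3 rad).
It fails at once if the jar, mallet or offcut is shifted by more than 30 mm (distance of any of jar, mallet, offcut from where it was at the start of the episode above 0.03 m).
It also fails if it takes over 72 s, if anything falls off the work surface, if the arm or the gripper's body presses on something with over 40 N, if the wrist force passes 120 N, or if a joint passes its speed limit or range.

## Working session

There is one attempt and no reset: what is moved stays moved. The work goes in short steps, Python scripts to look and compute and a shell command to move; the robot and the scene stay as the last step left them, time stands still between calls to the robot, and variables do not carry over. Pictures are saved under pics/ and viewed, and the job is handed in when it is done.

```bash
ls; mkdir -p pics; python3 - <<'E'
from workcell import r
import cv2
print(r.get_state())
for n in ["scene","side","wrist"]:
    print(n,r.camera_model(n))
    cv2.imwrite(f"pics/{n}0.png",r.read_camera(n)[:,:,::-1])
E
```

```text
pics
{'t': 0.0, 'joint_pos': array([-1.26820788,  0.33392488,  0.03987443,  1.46632147, -0.0133978 ,
        1.34331593, -0.0585148 ]), 'dq': array([-0.00062198, -0.00046653,  0.00108056,  0.0002884 ,  0.00087208,
       -0.00011253, -0.00025176]), 'tau': array([-4.23760021e-04, -6.58546686e+01,  1.36507317e+00, -4.05577254e+01,
        1.66909047e-02,  1.25195031e-02, -2.93540074e-05]), 'ee_pos': array([254.01445484, 597.72624663, 199.58773259]), 'ee_rot': array([ 1.99561636e-01,  9.79884905e-01, -8.44470399e-04, -1.11751250e-04]), 'wrist_force': array([-0.49926173,  0.59550004,  0.15298005]), 'ft_torque': array([-0.02206692, -0.0122724 , -0.05033214]), 'gripper_width': 85.67356219644421}
scene {'fx': 492.1556989900532, 'fy': 492.1556989900532, 'cx': 323.6988636513956, 'cy': 199.93451589113303, 'rvec': array([ 1.09802551,  2.35334806, -1.04791163]), 'tvec': array([ 206.26687207, -220.34887163, 2111.38256564])}
side {'fx': 448.7693264684611, 'fy': 448.7693264684611, 'cx': 319.67046025213904, 'cy': 200.1918369431617, 'rvec': array([ 2.10523536, -0.43200836,  0.22938357]), 'tvec': array([-421.9917223 ,  265.08904273, 1221.07968926])}
wrist {'fx': 319.6578755511978, 'fy': 319.6578755511978, 'cx': 319.1844713942502, 'cy': 191.3183533188231, 'T_tool_cam': array([[-8.53901987e-04, -9.57225621e-01, -2.89341287e-01,
         7.30920305e+01],
       [ 9.99999532e-01, -6.86020717e-04, -6.81634421e-04,
         6.58169208e-02],
       [ 4.53983814e-04, -2.89341734e-01,  9.57225760e-01,
        -1.73915352e+02],
       [ 0.00000000e+00,  0.00000000e+00,  0.00000000e+00,
         1.00000000e+00]])}
```

View pics/scene0.png

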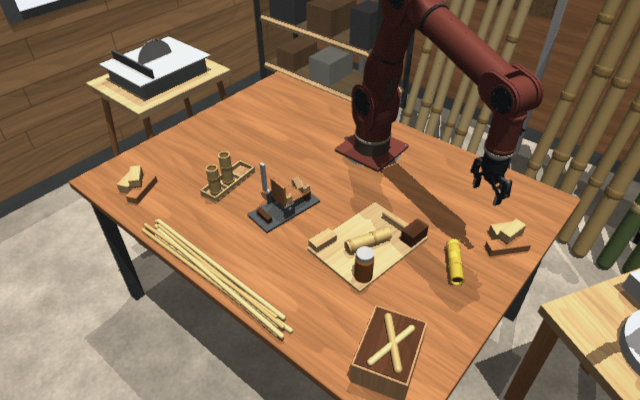

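View pics/side0.png

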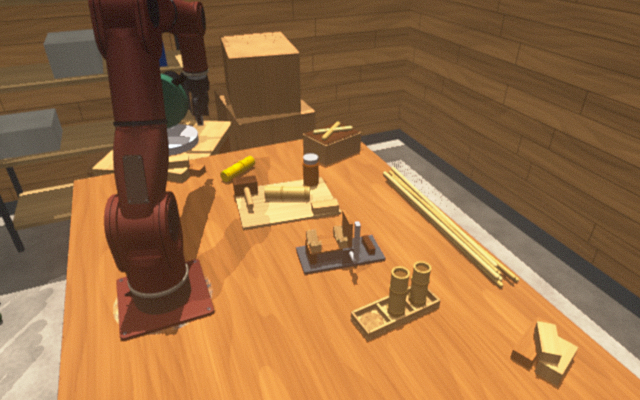

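View pics/wrist0.png

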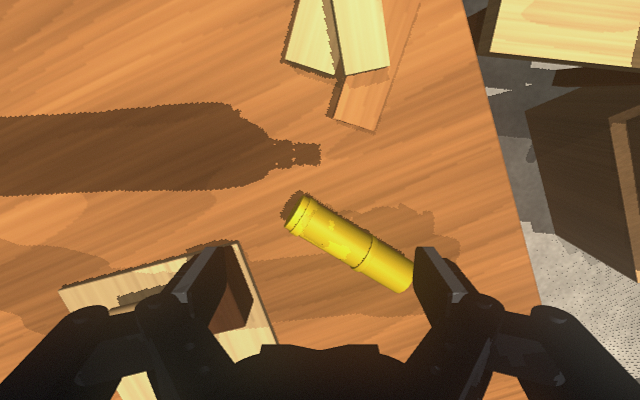

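Two tubes could be the vase. The bright yellow one lies on the bench (scene 455,262; side 238,168). The bamboo one lies on the plywood board (scene 370,240; side 287,193). The bamboo one on the board fits the description and the yellow one is the look-alike. I'll confirm that in enlarged crops.

```bash
cat > h.py <<'E'
import numpy as np, cv2
from scipy.spatial.transform import Rotation as R
from workcell import r
def cam(n,st=None):
    m=r.camera_model(n)
    K=np.array([[m['fx'],0,m['cx']],[0,m['fy'],m['cy']],[0,0,1.]])
    if n=='wrist':
        st=st or r.get_state()
        T=np.eye(4);T[:3,:3]=R.from_quat(st['ee_rot']).as_matrix();T[:3,3]=st['ee_pos']
        Tc=np.linalg.inv(T@m['T_tool_cam'])
    else:
        Tc=np.eye(4);Tc[:3,:3]=R.from_rotvec(m['rvec']).as_matrix();Tc[:3,3]=m['tvec']
    return K,Tc
def proj(c,P):
    K,T=c;P=np.atleast_2d(P)@T[:3,:3].T+T[:3,3];p=P@K.T;return p[:,:2]/p[:,2:]
def ray(c,uv):
    K,T=c;d=T[:3,:3].T@np.linalg.solve(K,[uv[0],uv[1],1.]);o=-T[:3,:3].T@T[:3,3];return o,d
def plane(c,uv,z):
    o,d=ray(c,uv);return o+d*(z-o[2])/d[2]
def crop(im,x0,y0,x1,y1,s,fn):
    cv2.imwrite(fn,cv2.resize(im[y0:y1,x0:x1,::-1],None,fx=s,fy=s,interpolation=cv2.INTER_CUBIC))
E
python3 - <<'E'
import cv2
from h import *
s=cv2.imread('pics/scene0.png')[:,:,::-1];d=cv2.imread('pics/side0.png')[:,:,::-1]
crop(s,300,190,480,310,4.4,'pics/s_board.png')
crop(d,220,140,350,230,6,'pics/d_board.png')
crop(s,190,140,330,235,5.6,'pics/s_crad.png')
crop(d,290,200,450,340,4.2,'pics/d_crad.png')
E
```

```text
(no output)
```

View pics/s_board.png

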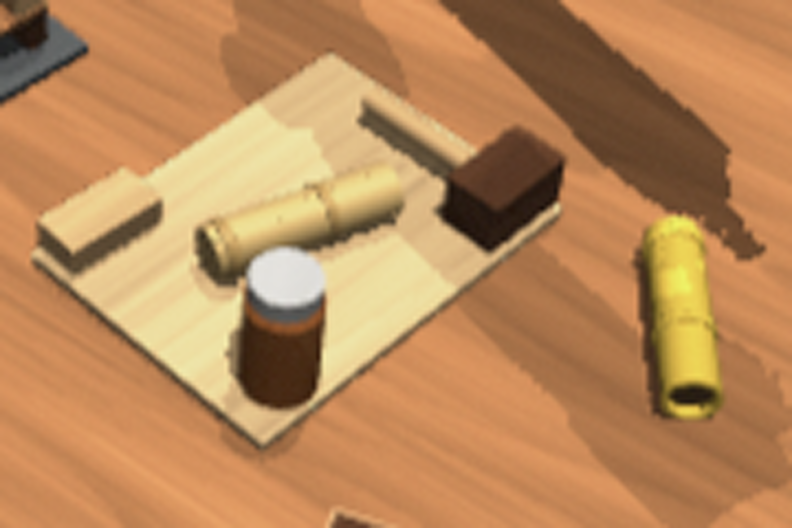

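View pics/d_board.png

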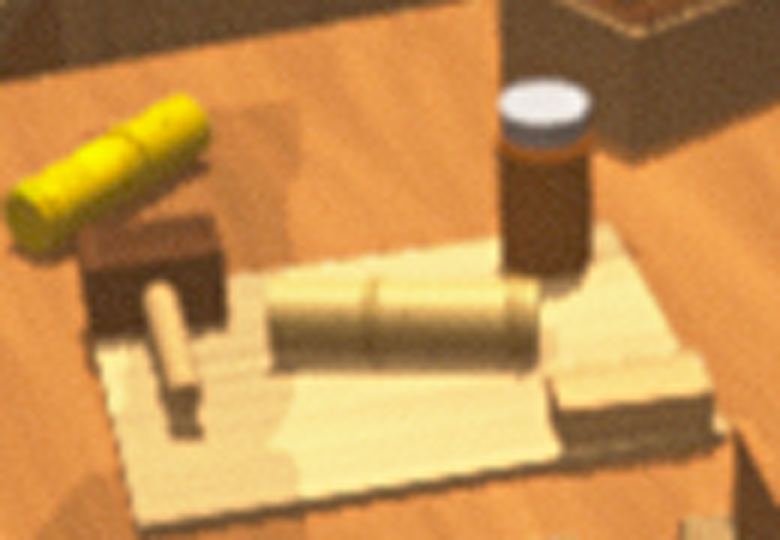

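View pics/s_crad.png

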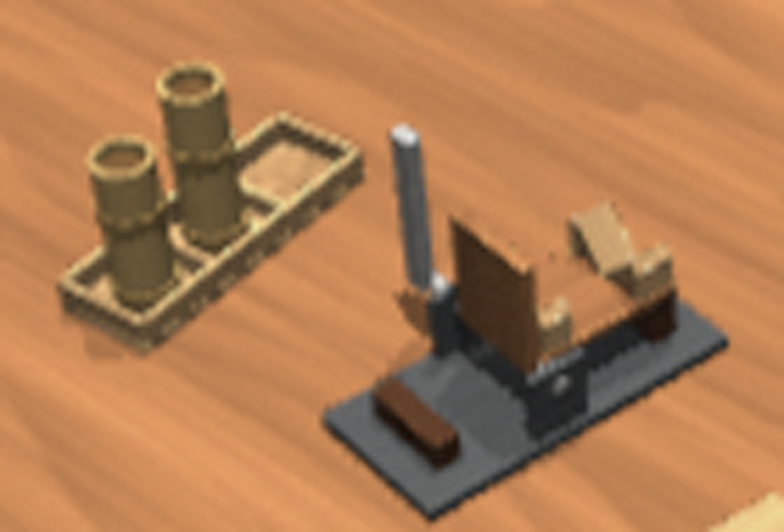

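View pics/d_crad.png

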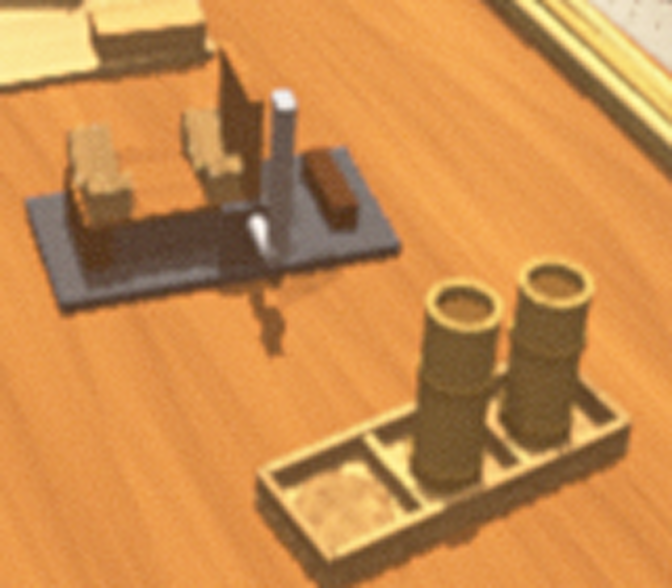

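The crop confirms it: the bamboo tube on the board has its foot ridge at the left end in the scene view (about 347,247), and its mid-ridge lies nearer the right end. So the foot is on the scene-left side. The empty tray bay is at scene (241,172), side (372,318).

```bash
python3 - <<'E'
from h import *
np.set_printoptions(precision=1,suppress=True)
S=cam('scene');D=cam('side')
def tri(a,b):
    o1,d1=ray(S,a);o2,d2=ray(D,b)
    A=np.c_[d1,-d2];t=np.linalg.lstsq(A,o2-o1,rcond=None)[0]
    p,q=o1+d1*t[0],o2+d2*t[1];return (p+q)/2,np.linalg.norm(p-q)
fs=lambda x,y,o,s:(o[0]+x/s,o[1]+y/s)
s1=lambda x,y:fs(x,y,(300,190),4.4);d1=lambda x,y:fs(x,y,(220,140),6)
s2=lambda x,y:fs(x,y,(190,140),5.6);d2=lambda x,y:fs(x,y,(290,200),4.2)
print('base S',[plane(S,s2(*p),12) for p in [(325,415),(432,517),(727,342)]])
print('base D',[plane(D,d2(*p),12) for p in [(27,200),(65,300),(398,245),(345,150)]])
print('tray S',[plane(S,s2(*p),28) for p in [(62,285),(145,330),(362,155),(280,115)]])
print('tray D',[plane(D,d2(*p),28) for p in [(262,475),(335,555),(630,412),(555,355)]])
print('vase foot',tri(s1(212,250),d1(538,325)),'mouth',tri(s1(400,185),d1(268,325)))
print('vase S z36',plane(S,s1(212,250),36),plane(S,s1(398,190),36))
print('lever tip',tri(s2(405,130),d2(284,95)))
print('jar top',tri(s1(287,265),d1(545,95)))
print('mallet head S top z64',plane(S,s1(520,160),64), 'offcut z42',plane(S,s1(100,200),42))
print('board',[plane(S,s1(*p),12) for p in [(32,255),(262,445),(560,210),(332,55)]])
print('yellow',plane(S,s1(680,320),24))
E
```

```text
base S [array([ 629.6, -100.5,   12. ]), array([650.5,  18.5,  12. ]), array([408. ,  54.7,  12. ])]
base D [array([400.5,  46.3,  12. ]), array([386.2, -66.2,  12. ]), array([ 624.3, -105.9,   12. ]), array([643.4,   7. ,  12. ])]
tray S [array([ 666.2, -317. ,   28. ]), array([ 660.3, -238.8,   28. ]), array([ 437. , -263.3,   28. ]), array([ 442.5, -343.1,   28. ])]
tray D [array([ 431.3, -275.5,   28. ]), array([ 442.4, -346.9,   28. ]), array([ 665.4, -319.5,   28. ]), array([ 651.5, -257.9,   28. ])]
vase foot (array([540.6, 289.5,  33.3]), np.float64(4.604986451912474)) mouth (array([392.8, 359. ,  31.4]), np.float64(8.111322727205788))
vase S z36 [540.3 291.8  36. ] [397.6 364.2  36. ]
lever tip (array([ 522.8, -113.7,  176.3]), np.float64(1.0397312671904928))
jar top (array([588.6, 390.4, 129.2]), np.float64(2.8729355931775893))
mallet head S top z64 [334.6 431.7  64. ] offcut z42 [559.  196.6  42. ]
board [array([615.6, 175.5,  12. ]), array([646.9, 420.8,  12. ]), array([313.5, 462.8,  12. ]), array([280.9, 219.5,  12. ])]
yellow [364.4 594.3  24. ]
```

```bash
cat >> h.py <<'E'
def down(yaw_x, tilt=None):
    "tool z down, tool x heading at yaw_x rad"
    x=np.array([np.cos(yaw_x),np.sin(yaw_x),0]);z=np.array([0,0,-1.]);M=np.c_[x,np.cross(z,x),z]
    return M if tilt is None else R.from_rotvec(tilt).as_matrix()@M
def cmdfor(p,M,base=None):
    "row fractions from commanded (or measured) pose to target p, M"
    if base is None:
        st=r.get_state();p0=st['ee_pos'];R0=R.from_quat(st['ee_rot']).as_matrix()
    else: p0,R0=base
    t=R0.T@(np.asarray(p)-p0)/250; w=R.from_matrix(R0.T@M).as_rotvec()/2
    print('rot',np.round(w,3),'travel',np.round(t,3)); return w,t
def show():
    s=r.get_state();M=R.from_quat(s['ee_rot']).as_matrix()
    print('t',round(s['t'],2),'p',s['ee_pos'].round(1),'yawx',round(np.degrees(np.arctan2(M[1,0],M[0,0])),1),'z',M[:,2].round(3),'F',s['wrist_force'].round(1),'w',round(s['gripper_width'],1))
E
python3 -c "
from h import *
show();cmdfor([480,320,220],down(np.radians(154.3)))"
```

```text
t 0.15 p [254.1 597.9 199.8] yawx 157.0 z [-0.    -0.001 -1.   ] F [0.4 0.2 0.6] w 85.5
rot [-0.001  0.     0.023] travel [-1.266 -0.67  -0.08 ]
```

```bash
python3 -m pendant '[{"rot":[0,0,0.012],"travel":[-0.2,-0.1,-0.08],"claw":0},{"rot":[0,0,0.023],"travel":[-0.4,-0.21,-0.08],"claw":0},{"rot":[0,0,0.023],"travel":[-0.63,-0.33,-0.08],"claw":0},{"rot":[0,0,0.023],"travel":[-0.63,-0.33,-0.08],"claw":0}]' && python3 -c "
from h import *
show();cmdfor([480,320,220],down(np.radians(154.3)))"
```

```text
t: 0.65
ee_pos: [371.5, 455.9, 220.9]
ee_rot: [0.226, 0.974, -0.0, 0.001]
wrist_force: [-0.7, 0.7, -0.5]
gripper_width: 85.3
t 0.65 p [371.5 455.9 220.9] yawx 153.8 z [ 0.002 -0.001 -1.   ] F [-0.7  0.7 -0.5] w 85.3
rot [-0.     0.001 -0.004] travel [-0.629 -0.297  0.005]
```

```bash
python3 -m pendant '[{"rot":[0,0,0],"travel":[-0.2,-0.1,0],"claw":0},{"rot":[0,0,0],"travel":[-0.4,-0.2,0],"claw":0},{"rot":[0,0,0],"travel":[-0.6,-0.29,0],"claw":0},{"rot":[0,0,0],"travel":[-0.62,-0.3,0],"claw":0},{"rot":[0,0,0],"travel":[-0.62,-0.3,0],"claw":0}]' && python3 -c "
from h import *
import pickle
show();st=r.get_state();im=r.read_camera('wrist');pickle.dump((st,im),open('w1.pkl','wb'));cv2.imwrite('pics/w1.png',im[:,:,::-1])"
```

```text
t: 1.27
ee_pos: [473.7, 326.6, 220.3]
ee_rot: [0.222, 0.975, 0.0, -0.0]
wrist_force: [-1.1, 0.1, 0.9]
gripper_width: 85.4
t 1.27 p [473.7 326.6 220.3] yawx 154.3 z [-0.001  0.    -1.   ] F [-1.1  0.1  0.9] w 85.4
```

View pics/w1.png

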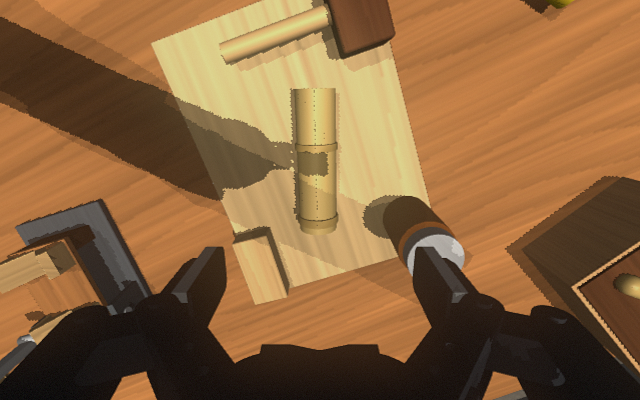

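The wrist view shows the bamboo vase with its mouth at (313,89), mid-ridge at (316,147), foot ridge at (318,222) and foot end at (318,232). The jar is to the right, the offcut at lower left and the mallet at the top.

```bash
python3 - <<'E'
from h import *
import pickle
from scipy.optimize import least_squares
np.set_printoptions(precision=1,suppress=True)
st,im=pickle.load(open('w1.pkl','rb'));crop(im,270,70,370,250,3.3,'pics/w1c.png')
C=cam('wrist',st)
for uv in [(313.5,89),(316.5,147),(318.5,222),(318,232)]: print(plane(C,uv,36))
def rows(v):
    # contour silhouette of model
    pass
E
```

```text
[399.8 355.3  36. ]
[457.1 331.1  36. ]
[539.7 293.7  36. ]
[551.2 287.5  36. ]
```

View pics/w1c.png

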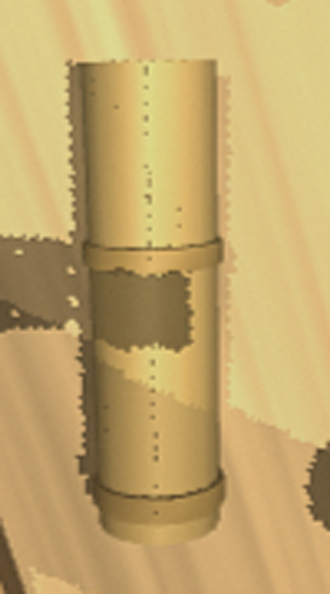

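```bash
python3 - <<'E'
from h import *
import pickle
np.set_printoptions(precision=1,suppress=True)
st,im=pickle.load(open('w1.pkl','rb'));C=cam('wrist',st)
P=[(plane(C,(316.2,145.8),60),103),(plane(C,(316.2,151.8),60),95),(plane(C,(318.3,220.6),60),18),(plane(C,(318.3,228.2),60),8),(plane(C,(315.3,88.2),58),160),(plane(C,(318.6,235),36-22*.7),0)]
s=np.array([q for _,q in P]);X=np.array([p[:2] for p,_ in P]);print(X)
print(np.linalg.norm(X[0]-X[2]),np.linalg.norm(X[4]-X[2]))
for ax in (X,): 
    a=X[4]-X[3];a/=np.linalg.norm(a);off=((X-s[:,None]*a));print(off,np.degrees(np.arctan2(a[1],a[0])))
f=off[:4].mean(0);print('foot',f,'grasp55',f+55*a)
E
```

```text
[[452.5 333.2]
 [458.2 330.4]
 [529.3 298.6]
 [537.6 294.6]
 [400.4 357.4]
 [561.5 283.3]]
84.17573530979361 141.6379446487407
[[546.2 290.3]
 [544.6 290.9]
 [545.6 291.1]
 [544.8 291.3]
 [545.9 290.8]
 [561.5 283.3]] 155.39129562357596
foot [545.3 290.9] grasp55 [495.3 313.8]
```

```bash
python3 -c "
from h import *
cmdfor([500,-50,280],down(np.radians(171.5)))"
```

```text
rot [-0.    -0.    -0.149] travel [-0.748 -1.316 -0.24 ]
```

```bash
python3 -m pendant '[{"rot":[0,0,-0.02],"travel":[-0.1,-0.18,-0.06],"claw":0},{"rot":[0,0,-0.05],"travel":[-0.2,-0.36,-0.12],"claw":0},{"rot":[0,0,-0.09],"travel":[-0.32,-0.56,-0.18],"claw":0},{"rot":[0,0,-0.12],"travel":[-0.43,-0.76,-0.24],"claw":0},{"rot":[0,0,-0.149],"travel":[-0.54,-0.95,-0.24],"claw":0},{"rot":[0,0,-0.149],"travel":[-0.57,-1.0,-0.24],"claw":0},{"rot":[0,0,-0.149],"travel":[-0.57,-1.0,-0.24],"claw":0},{"rot":[0,0,-0.149],"travel":[-0.57,-1.0,-0.24],"claw":0}]' && python3 -c "
from h import *
import pickle
show();st=r.get_state();im=r.read_camera('wrist');pickle.dump((st,im),open('w2.pkl','wb'));cv2.imwrite('pics/w2.png',im[:,:,::-1])"
```

```text
t: 2.33
ee_pos: [494.1, 41.5, 280.2]
ee_rot: [0.073, 0.997, -0.0, -0.0]
wrist_force: [-0.3, 0.2, 0.2]
gripper_width: 85.5
t 2.33 p [494.1  41.5 280.2] yawx 171.6 z [-0.001  0.    -1.   ] F [-0.3  0.2  0.2] w 85.5
```

View pics/w2.png

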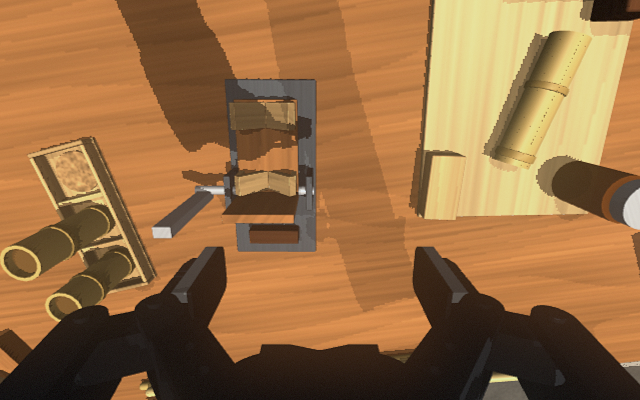

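```bash
python3 - <<'E'
from h import *
import pickle
st,im=pickle.load(open('w2.pkl','rb'))
crop(im,145,70,325,260,3,'pics/w2c.png');crop(im,20,130,165,325,3,'pics/w2t.png')
E
```

```text
(no output)
```

View pics/w2c.png

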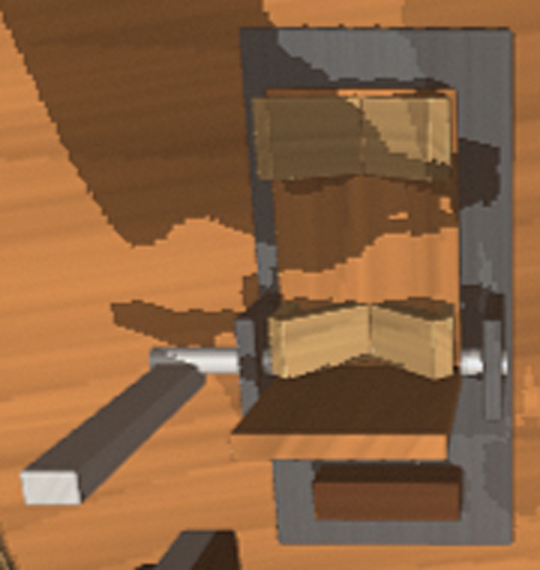

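View pics/w2t.png

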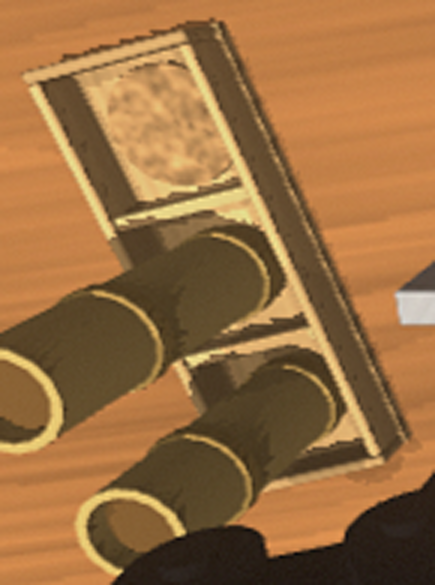

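```bash
python3 - <<'E'
from h import *
import pickle
from scipy.optimize import least_squares
np.set_printoptions(precision=1,suppress=True)
st,im=pickle.load(open('w2.pkl','rb'));C=cam('wrist',st)
c=lambda x,y:(145+x/3,70+y/3); t=lambda x,y:(20+x/3,130+y/3)
L=[((-140,-60,'b'),c(240,29)),((-140,60,'b'),c(513,30)),((110,60,'b'),c(513,543)),((110,-60,'b'),c(280,543)),
((0,-38,140),c(243,435)),((0,38,140),c(452,435)),((10,-38,140),c(232,460)),((10,38,140),c(447,460)),
((0,-85,174),c(51,487)),((-115,38,58),c(456,90))]
def res(q):
    x,y,a,b=q;o=[]
    for (X,Y,Z),uv in L:
        Z=b if Z=='b' else Z
        o.append(proj(C,[x+X*np.cos(a)-Y*np.sin(a),y+X*np.sin(a)+Y*np.cos(a),Z])[0]-uv)
    return np.ravel(o)
s=least_squares(res,[531,-29,-.15,12],loss='soft_l1')
print(s.x,np.degrees(s.x[2]));print(res(s.x).reshape(-1,2))
print('pad',plane(C,t(168,122),9))
print('tray rim',[plane(C,t(*p),28) for p in [(28,75),(187,32),(380,460)]])
P=[plane(C,t(*p),28)[:2] for p in [(28,75),(187,32),(380,460)]]
print(np.linalg.norm(P[0]-P[1]),np.linalg.norm(P[1]-P[2]))
a=(P[2]-P[1])/np.linalg.norm(P[2]-P[1]); ctr=(P[0]+P[2])/2; print('yaw',np.degrees(np.arctan2(a[1],a[0])),'bay',ctr-74*a)
# cross-check with fixed cams
for n in('scene','side'):
    K=cam(n);x,y,al,b=s.x
    print(n,proj(K,[[x+X*np.cos(al)-Y*np.sin(al),y+X*np.sin(al)+Y*np.cos(al),b if Z=='b' else Z] for (X,Y,Z),_ in L]))
E
```

```text
[531.9 -29.2  -0.1   8.5] -8.395185146683009
[[-0.   0.1]
 [ 0.  -0.3]
 [ 0.6  0.1]
 [ 0.6  0.1]
 [-4.   0.1]
 [-1.3  0.1]
 [ 0.5  0.6]
 [ 0.5  0.6]
 [-0.  -4.3]
 [ 0.2 -0. ]]
pad [ 473.3 -306.7    9. ]
tray rim [array([ 441.1, -345.7,   28. ]), array([ 433.2, -268.2,   28. ]), array([ 655.4, -248.8,   28. ])]
77.95242584890819 223.0174749777863
yaw 4.9750637214980555 bay [ 474.5 -303.7]
scene [[299.7 185.1]
 [320.  200.5]
 [266.5 232.3]
 [246.9 214.7]
 [271.9 176.9]
 [285.2 187.3]
 [269.7 178.1]
 [282.9 188.5]
 [263.3 163.3]
 [310.9 190.6]]
side [[305.3 272.9]
 [296.5 247.6]
 [372.7 234.9]
 [386.7 258.3]
 [350.8 224. ]
 [342.9 209.5]
 [354.2 223.4]
 [346.1 209. ]
 [356.6 223.5]
 [305.6 237.7]]
```

The cradle fits to under 1 px at most points: hinge (532,-29), yaw -8.4°. The two exceptions are about 4 px: the lever tip, which sits about 6 mm further +x, and one end-plate corner. The empty bay is near (474,-304). Now to fetch the vase.

```bash
python3 -c "
from h import *
cmdfor([495.3,313.8,110],down(np.radians(155.4)))"
```

```text
rot [-0.    -0.     0.141] travel [0.154 1.079 0.681]
```

```bash
python3 -m pendant '[{"rot":[0,0,0.03],"travel":[0.03,0.18,0.05],"claw":0},{"rot":[0,0,0.07],"travel":[0.06,0.38,0.15],"claw":0},{"rot":[0,0,0.1],"travel":[0.09,0.6,0.28],"claw":0},{"rot":[0,0,0.141],"travel":[0.12,0.8,0.4],"claw":0},{"rot":[0,0,0.141],"travel":[0.15,1.0,0.55],"claw":0},{"rot":[0,0,0.141],"travel":[0.15,1.0,0.55],"claw":0},{"rot":[0,0,0.141],"travel":[0.15,1.0,0.55],"claw":0},{"rot":[0,0,0.141],"travel":[0.15,1.0,0.55],"claw":0}]' && python3 -c "
from h import *
show();cmdfor([495.3,313.8,110],down(np.radians(155.4)))"
```

```text
t: 3.38
ee_pos: [495.2, 291.2, 143.9]
ee_rot: [0.215, 0.977, 0.0, 0.0]
wrist_force: [0.2, -0.2, 1.1]
gripper_width: 85.4
t 3.38 p [495.2 291.2 143.9] yawx 155.2 z [ 0.001  0.001 -1.   ] F [ 0.2 -0.2  1.1] w 85.4
rot [ 0.001  0.    -0.002] travel [0.037 0.082 0.136]
```

```bash
python3 -m pendant '[{"rot":[0,0,-0.002],"travel":[0.037,0.082,0.1],"claw":0},{"rot":[0,0,-0.002],"travel":[0.037,0.082,0.14],"claw":0},{"rot":[0,0,-0.002],"travel":[0.037,0.082,0.14],"claw":0}]' && python3 -c "
from h import *
show();st=r.get_state();im=r.read_camera('wrist')
C=cam('wrist',st);a=np.radians(155.4);d=np.array([np.cos(a),np.sin(a),0]);f=np.array([545.3,290.9,60])
im=im.copy()
for s in (0,18,55,95,103,160):
    p=proj(C,f+s*d-[0,0,2])[0];cv2.circle(im,tuple(int(round(v)) for v in p),3,(255,0,0),-1)
cv2.imwrite('pics/w3.png',im[:,:,::-1])"
```

```text
t: 3.75
ee_pos: [494.8, 312.9, 108.0]
ee_rot: [0.213, 0.977, -0.0, -0.0]
wrist_force: [1.0, -0.5, 0.1]
gripper_width: 85.4
t 3.75 p [494.8 312.9 108. ] yawx 155.4 z [-0.    -0.001 -1.   ] F [ 1.  -0.5  0.1] w 85.4
```

View pics/w3.png

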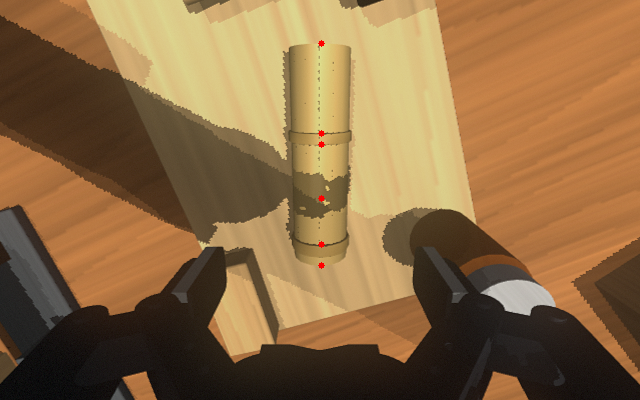

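The overlay dots sit on the ridges and both ends, so the pose is right. I'll go down and grip.

```bash
python3 -m pendant '[{"rot":[0,0,0],"travel":[0,0,0.12],"claw":0},{"rot":[0,0,0],"travel":[0,0,0.24],"claw":0},{"rot":[0,0,0],"travel":[0,0,0.32],"claw":0},{"rot":[0,0,0],"travel":[0,0,0.36],"claw":0},{"rot":[0,0,0],"travel":[0,0,0.36],"claw":0.3},{"rot":[0,0,0],"travel":[0,0,0.36],"claw":1},{"rot":[0,0,0],"travel":[0,0,0.36],"claw":1},{"rot":[0,0,0],"travel":[0,0,0.36],"claw":1},{"rot":[0,0,0],"travel":[0,0,0.36],"claw":1},{"rot":[0,0,0],"travel":[0,0,0.36],"claw":1}]' 40 && python3 -c "
from h import *
show()"
```

```text
t: 5.05
ee_pos: [496.1, 315.5, 21.0]
ee_rot: [0.212, 0.977, 0.002, 0.001]
wrist_force: [-4.4, -2.1, 18.0]
gripper_width: 25.1
t 5.05 p [496.1 315.5  21. ] yawx 155.5 z [ 0.003  0.003 -1.   ] F [-4.4 -2.1 18. ] w 25.1
```

```bash
python3 -c "
from h import *
show();st=r.get_state();im=r.read_camera('wrist');cv2.imwrite('pics/w4.png',im[:,:,::-1])
im=r.read_camera('side');crop(im,220,130,350,230,6,'pics/d4.png');show()"
```

```text
t 5.05 p [496.1 315.5  21. ] yawx 155.5 z [ 0.003  0.003 -1.   ] F [-4.4 -2.1 18. ] w 25.1
t 5.15 p [496.  315.5  21. ] yawx 155.5 z [ 0.003  0.003 -1.   ] F [-4.8 -0.7 18.1] w 25.3
```

View pics/w4.png

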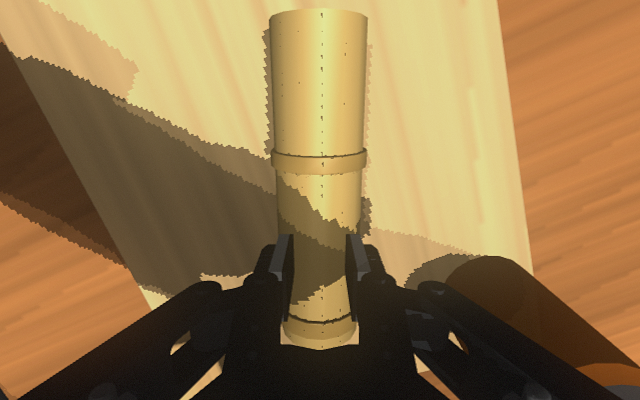

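View pics/d4.png

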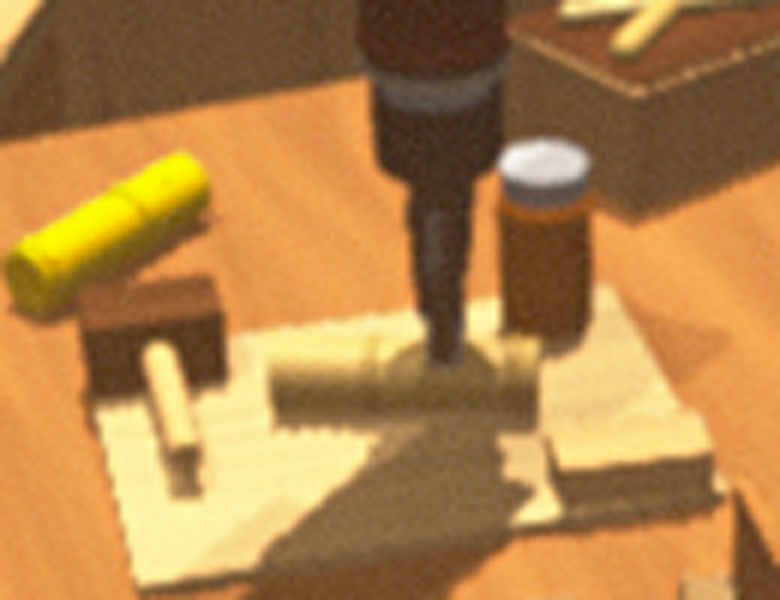

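```bash
python3 -c "
from h import *
st=r.get_state();M=R.from_quat(st['ee_rot']).as_matrix();D=cam('side')
for z in (0,-10,-20,-30,-40):
  for y in (-19,19):
    p=st['ee_pos']+M@[0,y,z];print(z,y,p.round(0),(proj(D,p)[0]-[220,130])*6)
for n in range(1): print(proj(cam('wrist',st),[st['ee_pos']+M@[0,s*12.5,z] for z in (0,-10,-20,-30) for s in (-1,1)]))
"
```

```text
0 -19 [488. 298.  21.] [447.40246563 412.84316892]
0 19 [504. 333.  21.] [451.95810517 379.01965979]
-10 -19 [488. 298.  31.] [446.78292906 398.63675854]
-10 19 [504. 333.  31.] [451.36589995 364.97909084]
-20 -19 [488. 298.  41.] [446.15916594 384.33343029]
-20 19 [504. 333.  41.] [450.76973411 350.84461993]
-30 -19 [488. 298.  51.] [445.53113286 369.93218899]
-30 19 [504. 333.  51.] [450.1695678  336.61530189]
-40 -19 [488. 298.  61.] [444.89878583 355.4320258 ]
-40 19 [504. 333.  61.] [449.56536061 322.29017882]
[[297.98566437 224.79770877]
 [340.57844971 224.77156165]
 [296.8378964  231.79209212]
 [341.72049979 231.76520903]
 [295.55971385 239.58120885]
 [342.99232789 239.5535866 ]
 [294.12755044 248.30866961]
 [344.41738778 248.28031982]]
```

The grip is wrong: the opening is 25 mm instead of 44, and the fingertips at side (294,190) are too high on the tube. I'll open and check where the tips really are.

```bash
python3 -m pendant '[{"rot":[0,0,0],"travel":[0,0,0],"claw":0.2},{"rot":[0,0,0],"travel":[0,0,0],"claw":0.2},{"rot":[0,0,0],"travel":[0,0,0],"claw":0.2},{"rot":[0,0,0],"travel":[0,0,0],"claw":0.2}]' && python3 -c "
from h import *
st=r.get_state();im=r.read_camera('wrist').copy()
M=R.from_quat(st['ee_rot']).as_matrix();W=cam('wrist',st);w=st['gripper_width']/2
for z in (0,-15,-30,-45):
  for s in (-1,1): cv2.circle(im,tuple(proj(W,st['ee_pos']+M@[11,s*w,z])[0].round().astype(int).tolist()),2,(255,0,0),-1)
crop(im,200,150,440,340,3,'pics/w5.png')
im=r.read_camera('side').copy();D=cam('side')
im2=cv2.resize(im,None,fx=6,fy=6,interpolation=cv2.INTER_CUBIC)
for z in (0,-15,-30,-45):
  for s in (-1,1): cv2.circle(im2,tuple(((proj(D,st['ee_pos']+M@[0,s*(w+7),z])[0]+.5)*6).round().astype(int).tolist()),3,(255,0,0),-1)
cv2.imwrite('pics/d5.png',im2[100*6:230*6,230*6:350*6,::-1]);show()"
```

```text
t: 5.65
ee_pos: [494.6, 314.1, 17.8]
ee_rot: [0.212, 0.977, -0.0, -0.0]
wrist_force: [1.2, 0.2, 0.5]
gripper_width: 68.5
t 5.75 p [494.6 314.1  17.8] yawx 155.5 z [-0. -0. -1.] F [ 0.7 -0.2 -0.5] w 68.5
```

View pics/w5.png

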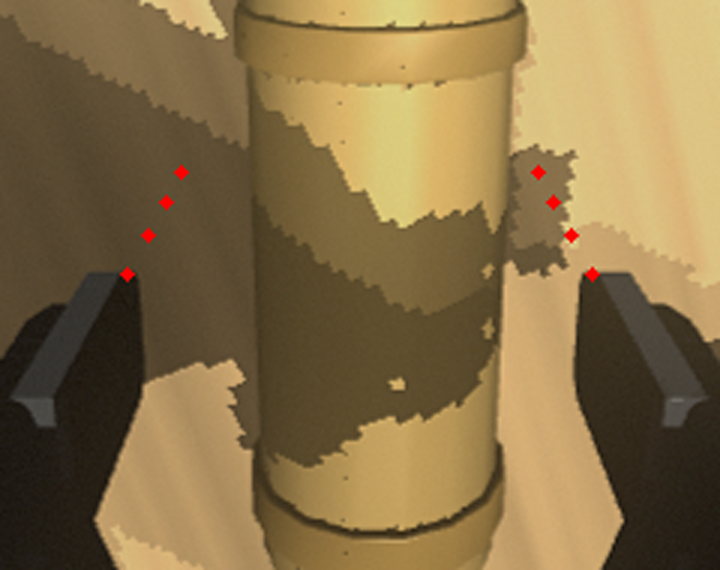

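View pics/d5.png

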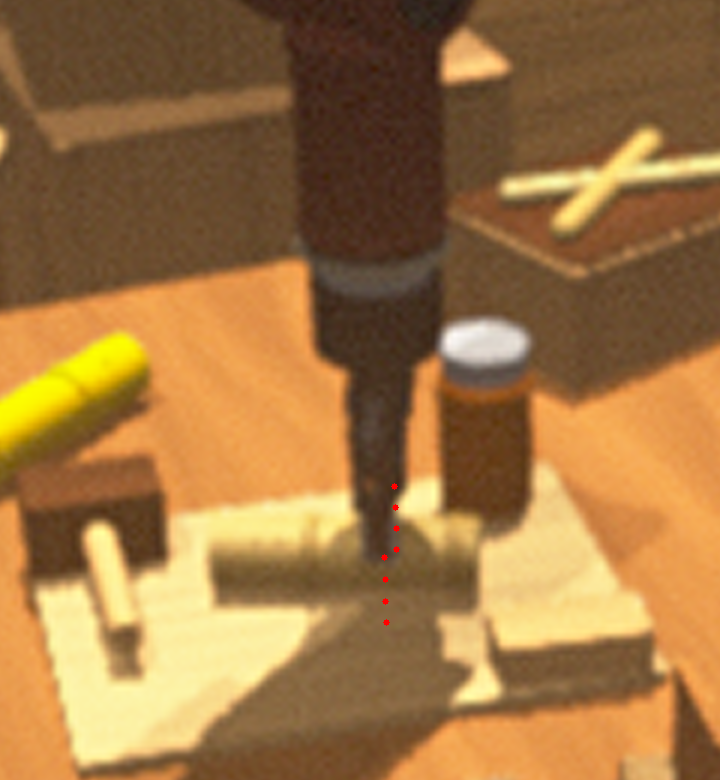

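The fingertips really sit about 44 mm behind the reported TCP at this opening (wrist overlay, side view and grip chord all agree). That makes it about 38 mm at a 44 mm opening, and I'll correct for it. I'll go 34 mm lower in careful steps and grip again.

```bash
python3 -m pendant '[{"rot":[0,0,0],"travel":[0,0,0.05],"claw":0.2},{"rot":[0,0,0],"travel":[0,0,0.1],"claw":0.2},{"rot":[0,0,0],"travel":[0,0,0.1],"claw":0.2}]' && python3 -m pendant '[{"rot":[0,0,0],"travel":[0,0,0.035],"claw":0.2},{"rot":[0,0,0],"travel":[0,0,0.035],"claw":0.2},{"rot":[0,0,0],"travel":[0,0,0.035],"claw":1},{"rot":[0,0,0],"travel":[0,0,0.035],"claw":1},{"rot":[0,0,0],"travel":[0,0,0.035],"claw":1},{"rot":[0,0,0],"travel":[0,0,0.035],"claw":1}]' 40; python3 -c "
from h import *
st=r.get_state();im=r.read_camera('wrist').copy();cv2.imwrite('pics/w6.png',im[:,:,::-1]);show()
im=r.read_camera('side');crop(im,230,120,350,230,6,'pics/d6.png')"
```

```text
t: 6.12
ee_pos: [493.6, 313.4, -8.8]
ee_rot: [0.212, 0.977, -0.001, -0.001]
wrist_force: [-0.8, -0.2, -0.2]
gripper_width: 68.4
t: 6.88
ee_pos: [495.2, 314.6, -15.2]
ee_rot: [0.212, 0.977, 0.0, 0.0]
wrist_force: [1.1, 0.3, 5.2]
gripper_width: 43.2
t 6.92 p [495.2 314.6 -15.2] yawx 155.5 z [ 0.001  0.001 -1.   ] F [0.  1.4 5. ] w 42.8
```

View pics/w6.png

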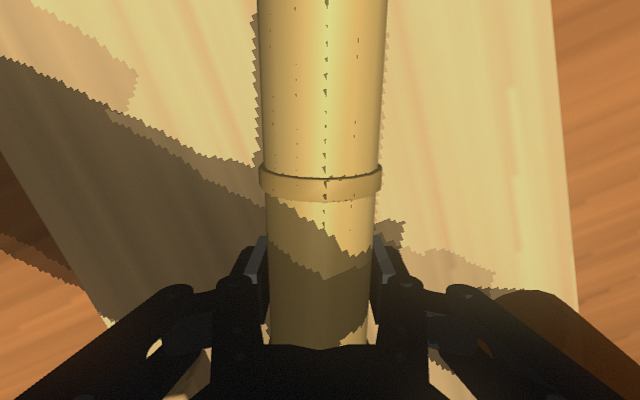

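View pics/d6.png

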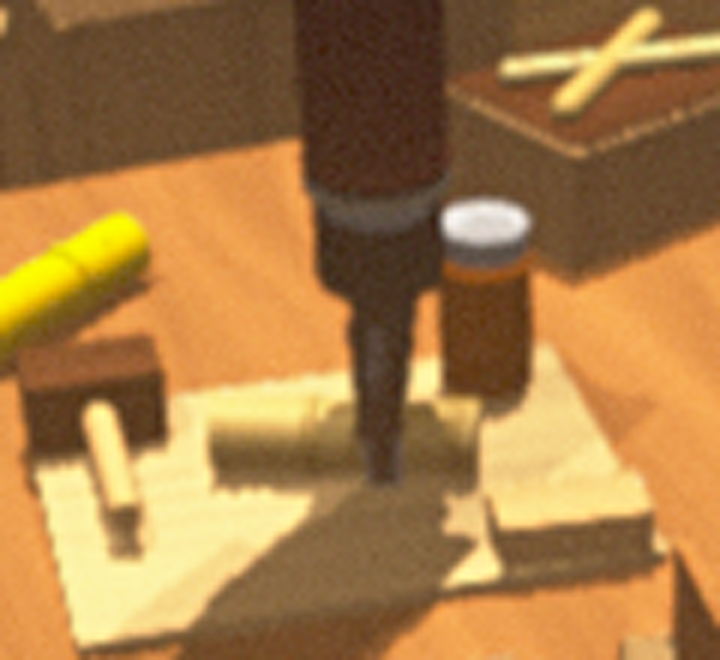

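Good grip at 43 mm. Lift, then look.

```bash
python3 -m pendant '[{"rot":[0,0,0],"travel":[0,0,-0.08],"claw":1},{"rot":[0,0,0],"travel":[0,0,-0.25],"claw":1},{"rot":[0,0,0],"travel":[0,0,-0.48],"claw":1},{"rot":[0,0,0],"travel":[0,0,-0.7],"claw":1},{"rot":[0,0,0],"travel":[0,0,-0.7],"claw":1}]' 40; python3 -c "
from h import *
show();a=np.radians(-8.4);ux=np.array([np.cos(a),np.sin(a)]);p=np.array([531.9,-29.2])-59.5*ux;print(p)
cmdfor([*p,160],down(np.radians(171.6)))"
```

```text
t: 7.6
ee_pos: [496.7, 315.2, 163.4]
ee_rot: [0.212, 0.977, 0.003, 0.002]
wrist_force: [0.4, -0.1, -3.7]
gripper_width: 43.0
t 7.6 p [496.7 315.2 163.4] yawx 155.5 z [ 0.005  0.004 -1.   ] F [ 0.4 -0.1 -3.7] w 43.0
[473.03829619 -20.5080598 ]
rot [ 0.003  0.002 -0.141] travel [-0.472 -1.261  0.008]
```

```bash
python3 -m pendant '[{"rot":[0,0,-0.01],"travel":[-0.04,-0.1,0],"claw":1},{"rot":[0,0,-0.03],"travel":[-0.1,-0.25,0],"claw":1},{"rot":[0,0,-0.06],"travel":[-0.17,-0.44,0],"claw":1},{"rot":[0,0,-0.09],"travel":[-0.24,-0.64,0],"claw":1},{"rot":[0,0,-0.12],"travel":[-0.31,-0.83,0],"claw":1},{"rot":[0,0,-0.141],"travel":[-0.37,-1.0,0],"claw":1},{"rot":[0,0,-0.141],"travel":[-0.37,-1.0,0],"claw":1},{"rot":[0,0,-0.141],"travel":[-0.37,-1.0,0],"claw":1}]' ; python3 -c "
from h import *
show();cmdfor([473,-20.5,160],down(np.radians(171.6)))"
```

```text
t: 8.6
ee_pos: [474.3, 48.6, 158.1]
ee_rot: [0.073, 0.997, -0.0, -0.001]
wrist_force: [-0.0, 0.6, -1.8]
gripper_width: 43.1
t 8.6 p [474.3  48.6 158.1] yawx 171.6 z [-0.002 -0.    -1.   ] F [-0.   0.6 -1.8] w 43.1
rot [-0.    -0.001  0.   ] travel [-0.035 -0.274 -0.007]
```

```bash
python3 -m pendant '[{"rot":[0,0,0],"travel":[-0.02,-0.12,0],"claw":1},{"rot":[0,0,0],"travel":[-0.035,-0.24,0],"claw":1},{"rot":[0,0,0],"travel":[-0.035,-0.274,0],"claw":1},{"rot":[0,0,0],"travel":[-0.035,-0.274,0.1],"claw":1},{"rot":[0,0,0],"travel":[-0.035,-0.274,0.2],"claw":1},{"rot":[0,0,0],"travel":[-0.035,-0.274,0.2],"claw":1}]' ; python3 -c "
from h import *
import pickle
show();st=r.get_state();im=r.read_camera('wrist').copy();cv2.imwrite('pics/w7.png',im[:,:,::-1])
im=r.read_camera('side').copy();im2=r.read_camera('scene').copy()
crop(im,290,150,410,290,5,'pics/d7.png');crop(im2,230,130,330,240,5,'pics/s7.png')"
```

```text
t: 9.35
ee_pos: [472.3, -19.5, 107.4]
ee_rot: [0.072, 0.997, -0.001, -0.002]
wrist_force: [-0.1, -0.2, -2.8]
gripper_width: 42.7
t 9.35 p [472.3 -19.5 107.4] yawx 171.7 z [-0.004 -0.001 -1.   ] F [-0.1 -0.2 -2.8] w 42.7
```

View pics/w7.png

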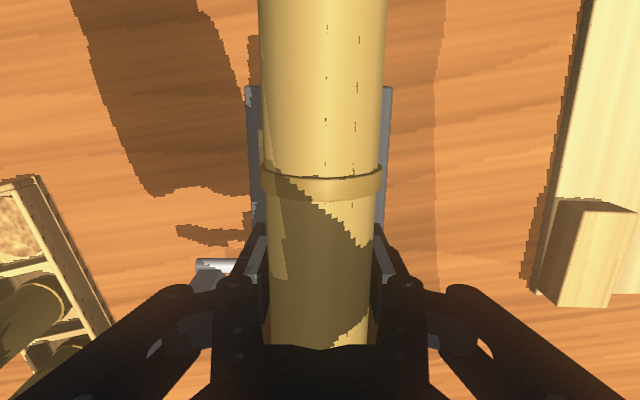

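View pics/d7.png

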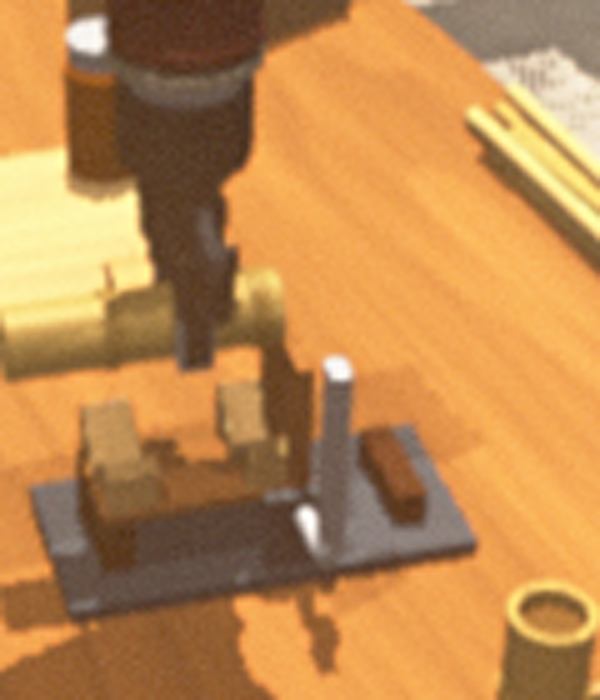

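View pics/s7.png

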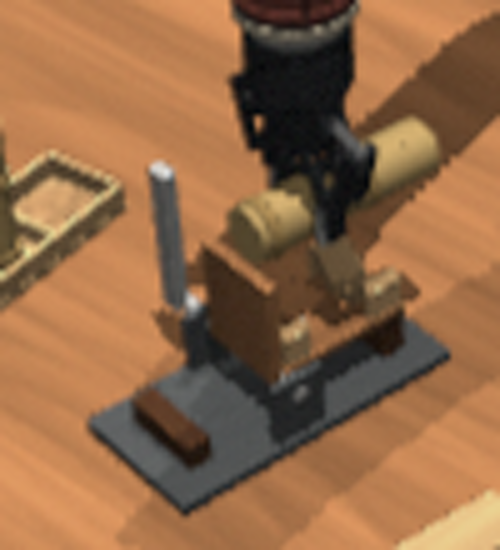

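The vase hangs square over the saddles, with the foot just short of the end plate. Lowering.

```bash
python3 -m pendant '[{"rot":[0,0,0],"travel":[0,-0.004,0.1],"claw":1},{"rot":[0,0,0],"travel":[0,-0.004,0.18],"claw":1},{"rot":[0,0,0],"travel":[0,-0.004,0.23],"claw":1},{"rot":[0,0,0],"travel":[0,-0.004,0.24],"claw":1},{"rot":[0,0,0],"travel":[0,-0.004,0.24],"claw":1}]'; python3 -c "
from h import *
show();im=r.read_camera('side').copy();im2=r.read_camera('scene').copy()
crop(im,290,150,410,290,5,'pics/d8.png');crop(im2,230,130,330,240,5,'pics/s8.png')"
```

```text
t: 10.12
ee_pos: [474.3, -21.6, 49.9]
ee_rot: [0.073, 0.997, 0.0, 0.0]
wrist_force: [-0.0, 0.6, -2.9]
gripper_width: 43.2
t 10.12 p [474.3 -21.6  49.9] yawx 171.6 z [ 0.001  0.    -1.   ] F [-0.   0.6 -2.9] w 43.2
```

View pics/d8.png

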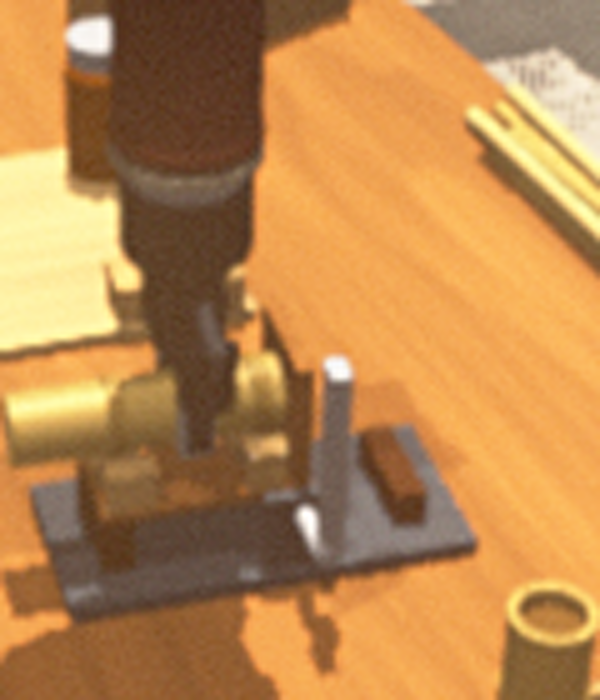

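View pics/s8.png

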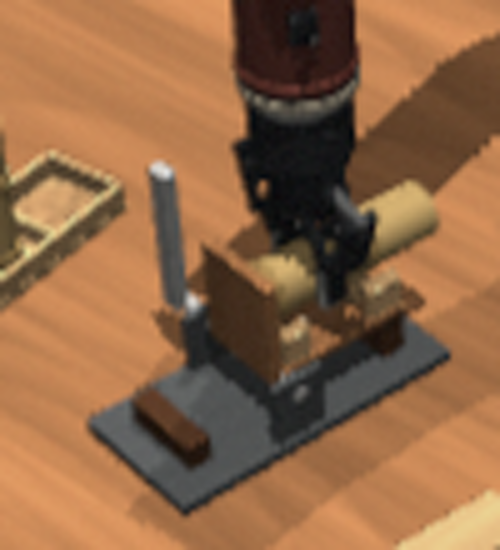

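```bash
python3 -m pendant '[{"rot":[0,0,0],"travel":[0,0,0.012],"claw":1},{"rot":[0,0,0],"travel":[0,0,0.02],"claw":1},{"rot":[0,0,0],"travel":[0,0,0.02],"claw":1}]';  python3 -m pendant '[{"rot":[0,0,0],"travel":[0,0,0.008],"claw":1},{"rot":[0,0,0],"travel":[0,0,0.008],"claw":1}]'
```

```text
t: 10.6
ee_pos: [473.6, -21.7, 44.1]
ee_rot: [0.073, 0.997, -0.0, -0.0]
wrist_force: [0.1, 0.4, -2.4]
gripper_width: 43.1
t: 10.85
ee_pos: [474.0, -21.5, 42.8]
ee_rot: [0.073, 0.997, 0.0, 0.0]
wrist_force: [-0.9, 0.9, 4.5]
gripper_width: 42.9
```

Contact: the force went from -2.4 to +4.5 N at TCP z 43, as predicted. Opening partway to release, then looking.

```bash
python3 -m pendant '[{"rot":[0,0,0],"travel":[0,0,0],"claw":0.35},{"rot":[0,0,0],"travel":[0,0,0],"claw":0.1},{"rot":[0,0,0],"travel":[0,0,0],"claw":0.1},{"rot":[0,0,0],"travel":[0,0,-0.1],"claw":0.1},{"rot":[0,0,0],"travel":[0,0,-0.25],"claw":0.1},{"rot":[0,0,0],"travel":[0,0,-0.45],"claw":0.1},{"rot":[0,0,0],"travel":[0,0,-0.65],"claw":0.1},{"rot":[0,0,0],"travel":[0,0,-0.65],"claw":0.1}]'; python3 -c "
from h import *
show();st=r.get_state();im=r.read_camera('wrist').copy();C=cam('wrist',st);cv2.imwrite('pics/w9r.png',im[:,:,::-1])
a=np.radians(-8.4);
def W(x,y,z): return [531.9+x*np.cos(a)-y*np.sin(a),-29.2+x*np.sin(a)+y*np.cos(a),50+z]
for q in [(0,0,68),(-18,0,68),(-95,0,68),(-103,0,68),(-160,0,66)]:
    cv2.circle(im,tuple(proj(C,W(*q))[0].round().astype(int).tolist()),3,(255,0,0),-1)
cv2.imwrite('pics/w9.png',im[:,:,::-1])
im=r.read_camera('side');crop(im,290,150,410,290,5,'pics/d9.png')"
```

```text
t: 11.85
ee_pos: [476.0, -21.6, 208.5]
ee_rot: [0.073, 0.997, 0.001, 0.003]
wrist_force: [0.4, -1.1, -1.2]
gripper_width: 77.4
t 11.85 p [476.  -21.6 208.5] yawx 171.6 z [ 0.007  0.002 -1.   ] F [ 0.4 -1.1 -1.2] w 77.4
```

View pics/w9.png

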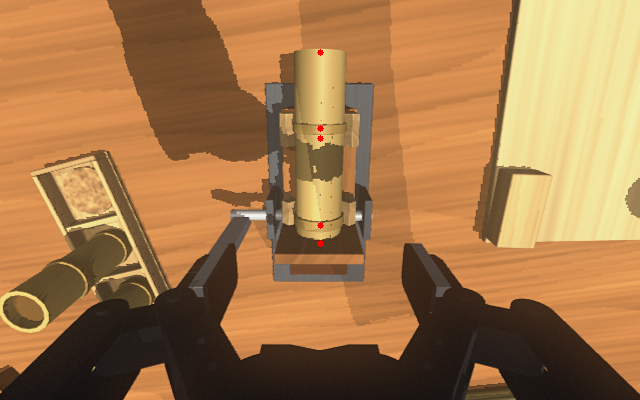

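View pics/d9.png

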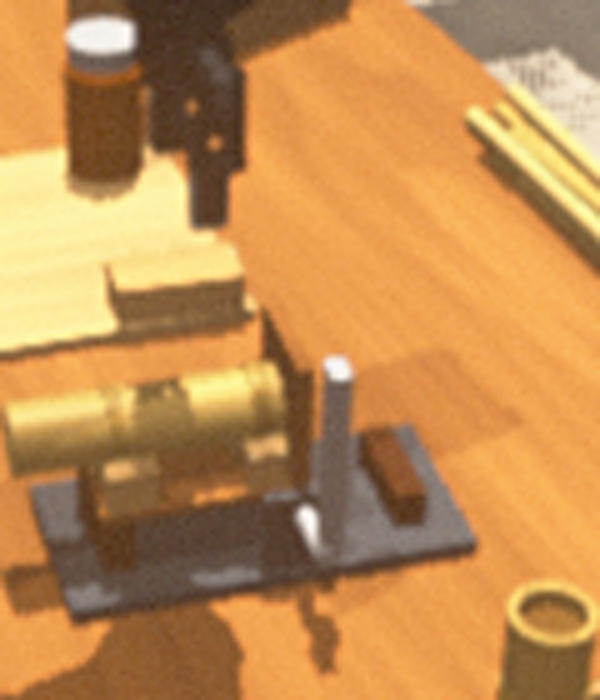

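The vase is seated, with its ridges on the saddles and foot about 4 mm from the end plate (wrist overlay dots match). Next is the lever: work out the arc.

```bash
cat >> h.py <<'E'
CA=np.radians(-8.4)
def Wc(x,y,z): return np.array([531.9+x*np.cos(CA)-y*np.sin(CA),-29.2+x*np.sin(CA)+y*np.cos(CA),z])
E
python3 -c "
from h import *
cmdfor(Wc(-40,-95,208),down(np.radians(171.6)));cmdfor(Wc(-40,-95,116),down(np.radians(171.6)))"
```

```text
rot [0. 0. 0.] travel [-0.074 -0.376 -0.013]
rot [0. 0. 0.] travel [-0.074 -0.376  0.355]
```

```bash
python3 -m pendant '[{"rot":[0,0,0],"travel":[-0.02,-0.15,0],"claw":1},{"rot":[0,0,0],"travel":[-0.07,-0.33,0],"claw":1},{"rot":[0,0,0],"travel":[-0.074,-0.376,0.1],"claw":1},{"rot":[0,0,0],"travel":[-0.074,-0.376,0.24],"claw":1},{"rot":[0,0,0],"travel":[-0.074,-0.376,0.355],"claw":1},{"rot":[0,0,0],"travel":[-0.074,-0.376,0.355],"claw":1}]'; python3 -c "
from h import *
show();st=r.get_state();im=r.read_camera('wrist').copy();cv2.imwrite('pics/w10.png',im[:,:,::-1])
im=r.read_camera('side');crop(im,290,130,420,270,5,'pics/d10.png');cmdfor(Wc(-40,-95,116),down(np.radians(171.6)))"
```

```text
t: 12.7
ee_pos: [475.7, -117.3, 113.1]
ee_rot: [0.073, 0.997, -0.001, -0.003]
wrist_force: [-0.1, -0.8, 0.9]
gripper_width: 0.2
t 12.7 p [ 475.7 -117.3  113.1] yawx 171.6 z [-0.006 -0.001 -1.   ] F [-0.1 -0.8  0.9] w 0.2
rot [-0.    -0.001  0.   ] travel [-0.001  0.001 -0.   ]
```

View pics/w10.png

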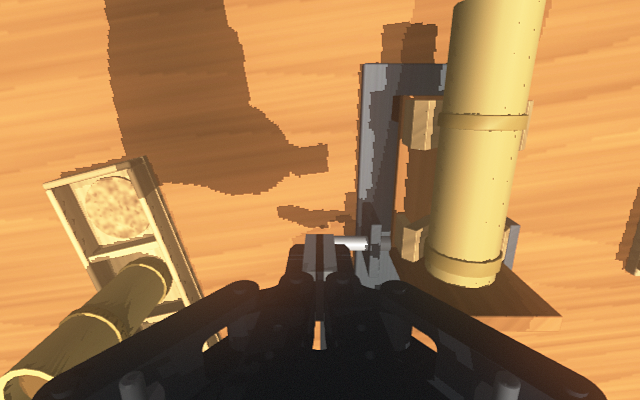

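View pics/d10.png

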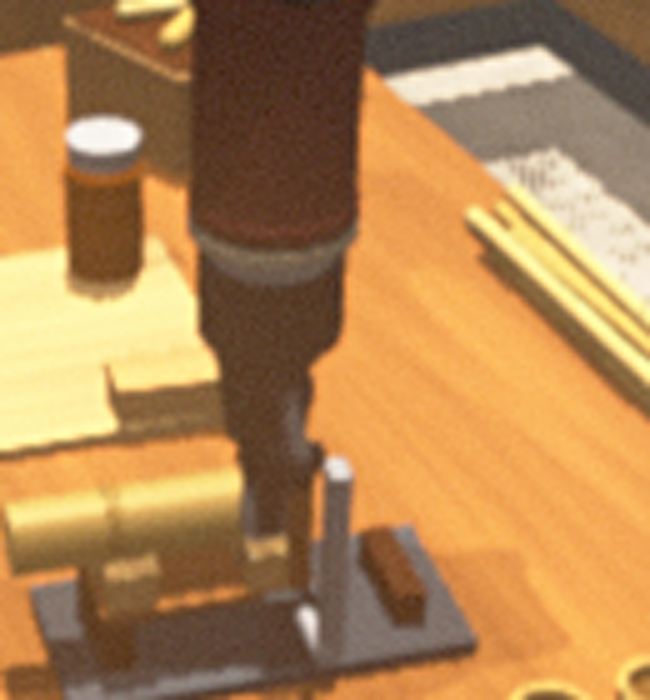

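```bash
python3 -c "
from h import *
st=r.get_state();D=cam('side')
for z in (0,30,34,40,44): print(z,(proj(D,st['ee_pos']+[0,0,z])[0]-[290,130])*5)
W=cam('wrist',st);M=R.from_quat(st['ee_rot']).as_matrix()
print(proj(W,[st['ee_pos']+M@[11,y,z] for z in (-30,-36,-42) for y in(-14,14)]))
print((proj(D,[Wc(x,-85,174) for x in (-6,0,6)])-[290,130])*5)
"
```

```text
0 [264.51469482 576.12532748]
30 [265.78694984 532.19444624]
34 [265.95916421 526.2478955 ]
40 [266.21864459 517.28805525]
44 [266.39240892 511.2879845 ]
[[290.88322714 227.90879984]
 [348.35912395 227.87351734]
 [289.79386111 233.00839295]
 [349.47080645 232.97239603]
 [288.61774349 238.51409178]
 [350.6710292  238.47737627]]
[[322.41726753 469.42443685]
 [333.00852078 467.73788431]
 [343.57771469 466.05484449]]
```

```bash
python3 -m pendant '[{"rot":[0,0,0],"travel":[-0.05,0.02,0],"claw":1},{"rot":[0,0,0],"travel":[-0.1,0.02,0],"claw":1},{"rot":[0,0,0],"travel":[-0.124,0.02,0],"claw":1},{"rot":[0,0,0],"travel":[-0.148,0.02,0.001],"claw":1},{"rot":[0,0,0],"travel":[-0.168,0.02,0.003],"claw":1},{"rot":[0,0,0],"travel":[-0.188,0.02,0.006],"claw":1},{"rot":[0,0,0],"travel":[-0.208,0.02,0.011],"claw":1},{"rot":[0,0,0],"travel":[-0.227,0.02,0.016],"claw":1},{"rot":[0,0,0],"travel":[-0.246,0.02,0.022],"claw":1},{"rot":[0,0,0],"travel":[-0.264,0.02,0.028],"claw":1}]'; python3 -c "
from h import *
show();
im=r.read_camera('side');crop(im,290,130,420,270,5,'pics/d11.png');cmdfor(Wc(-40,-95,116),down(np.radians(171.6)))"
```

```text
t: 14.05
ee_pos: [544.5, -122.0, 108.7]
ee_rot: [0.073, 0.997, -0.0, -0.0]
wrist_force: [-4.1, 3.3, -0.2]
gripper_width: -0.1
t 14.05 p [ 544.5 -122.   108.7] yawx 171.7 z [-0.001  0.    -1.   ] F [-4.1  3.3 -0.2] w -0.1
rot [-0.    -0.     0.001] travel [ 0.266 -0.02  -0.03 ]
```

View pics/d11.png

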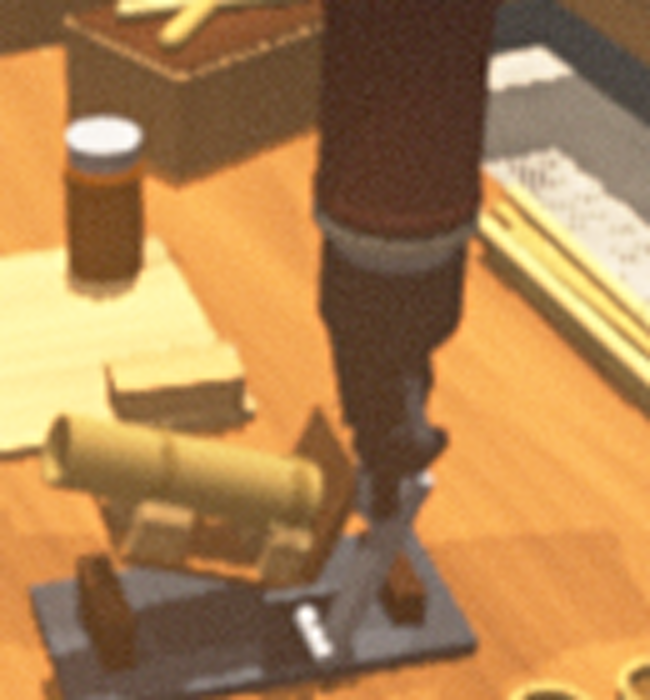

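```bash
python3 -m pendant '[{"rot":[0,0,0],"travel":[-0.018,0,0.008],"claw":1},{"rot":[0,0,0],"travel":[-0.036,0,0.017],"claw":1},{"rot":[0,0,0],"travel":[-0.054,0,0.027],"claw":1},{"rot":[0,0,0],"travel":[-0.071,0,0.037],"claw":1},{"rot":[0,0,0],"travel":[-0.087,0,0.048],"claw":1},{"rot":[0,0,0],"travel":[-0.103,0,0.06],"claw":1},{"rot":[0,0,0],"travel":[-0.118,0,0.073],"claw":1},{"rot":[0,0,0],"travel":[-0.133,0,0.087],"claw":1},{"rot":[0,0,0],"travel":[-0.147,0,0.101],"claw":1},{"rot":[0,0,0],"travel":[-0.16,0,0.116],"claw":1},{"rot":[0,0,0],"travel":[-0.16,0,0.116],"claw":1}]'; python3 -c "
from h import *
show();
im=r.read_camera('side');crop(im,290,130,420,270,5,'pics/d12.png')"
```

```text
t: 15.48
ee_pos: [584.7, -127.8, 79.9]
ee_rot: [0.073, 0.997, -0.0, 0.0]
wrist_force: [0.3, -0.1, -0.6]
gripper_width: -0.1
t 15.47 p [ 584.7 -127.8   79.9] yawx 171.7 z [ 0.001 -0.    -1.   ] F [ 0.3 -0.1 -0.6] w -0.1
```

View pics/d12.png

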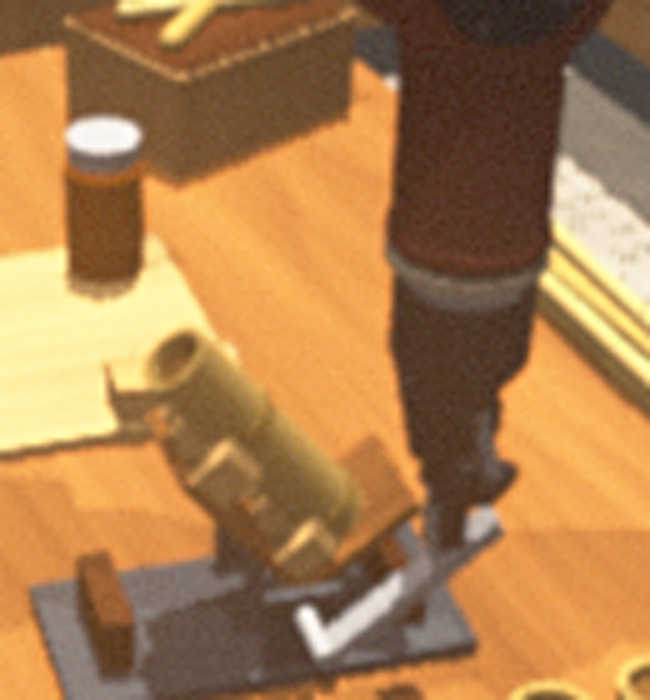

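```bash
python3 -m pendant '[{"rot":[0,0,0],"travel":[-0.012,0,0.016],"claw":1},{"rot":[0,0,0],"travel":[-0.024,0,0.032],"claw":1},{"rot":[0,0,0],"travel":[-0.034,0,0.05],"claw":1},{"rot":[0,0,0],"travel":[-0.044,0,0.067],"claw":1},{"rot":[0,0,0],"travel":[-0.053,0,0.085],"claw":1},{"rot":[0,0,0],"travel":[-0.062,0,0.103],"claw":1},{"rot":[0,0,0],"travel":[-0.069,0,0.121],"claw":1},{"rot":[0,0,0],"travel":[-0.075,0,0.14],"claw":1},{"rot":[0,0,0],"travel":[-0.08,0,0.16],"claw":1},{"rot":[0,0,0],"travel":[-0.08,0,0.16],"claw":1},{"rot":[0,0,0],"travel":[-0.08,0,0.16],"claw":1}]'; python3 -c "
from h import *
show();
im=r.read_camera('side');crop(im,290,100,420,270,4.6,'pics/d13.png')"
```

```text
t: 16.9
ee_pos: [603.8, -130.8, 40.1]
ee_rot: [0.073, 0.997, -0.0, 0.0]
wrist_force: [-0.4, -1.0, 0.2]
gripper_width: 0.1
t 16.9 p [ 603.8 -130.8   40.1] yawx 171.6 z [ 0. -0. -1.] F [-0.4 -1.   0.2] w 0.1
```

View pics/d13.png

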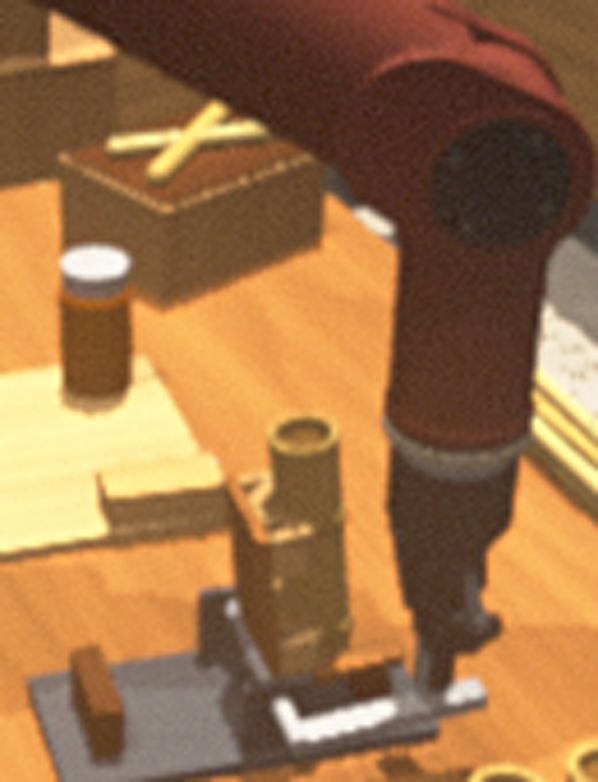

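The cradle has tipped up and the vase is standing. I'll make one gentle confirming push down on the lever.

```bash
python3 -m pendant '[{"rot":[0,0,0],"travel":[-0.005,0,0.02],"claw":1},{"rot":[0,0,0],"travel":[-0.008,0,0.04],"claw":1},{"rot":[0,0,0],"travel":[-0.008,0,0.05],"claw":1},{"rot":[0,0,0],"travel":[-0.008,0,0.05],"claw":1}]'
```

```text
t: 17.45
ee_pos: [606.0, -131.0, 29.1]
ee_rot: [0.073, 0.997, 0.001, 0.0]
wrist_force: [-7.4, 2.0, 19.8]
gripper_width: 0.4
```

It presses firmly on its stop (20 N with no give). Backing off, then going over the vase's mouth.

```bash
cat >> h.py <<'E'
CY=np.array([-np.sin(CA),np.cos(CA),0])
def up_grasp(s,back=0,off=55):
    c,si=np.cos(1.466),np.sin(1.466)
    P=Wc(-s*c+44*si,0,50+s*si+44*c); zt=np.array([c*np.cos(CA),c*np.sin(CA),-si])
    return P+zt*(off-back), down(np.radians(171.6),-(np.pi/2-1.466)*CY)
E
python3 -m pendant '[{"rot":[0,0,0],"travel":[0,0,-0.05],"claw":1},{"rot":[0,0,0],"travel":[0,0,-0.25],"claw":0.5},{"rot":[0,0,0],"travel":[0,0,-0.5],"claw":0},{"rot":[0,0,0],"travel":[0,0,-0.75],"claw":0},{"rot":[0,0,0],"travel":[0,0,-1.0],"claw":0},{"rot":[0,0,0],"travel":[0,0,-1.0],"claw":0}]'
python3 -c "
from h import *
show();p,M=up_grasp(138,120);print(p,M[:,2]);cmdfor(p,M)"
```

```text
t: 18.2
ee_pos: [607.9, -132.1, 283.2]
ee_rot: [0.073, 0.997, -0.0, 0.004]
wrist_force: [0.3, -1.0, -1.1]
gripper_width: 85.3
t 18.2 p [ 607.9 -132.1  283.2] yawx 171.6 z [ 0.009 -0.001 -1.   ] F [ 0.3 -1.  -1.1] w 85.3
[554.18224559 -32.49035576 256.48892244] [ 0.10348245 -0.01528096 -0.99451389]
rot [ 0.    -0.048  0.   ] travel [0.271 0.363 0.105]
```

```bash
python3 -m pendant '[{"rot":[0,-0.02,0],"travel":[0.1,0.13,0],"claw":0},{"rot":[0,-0.048,0],"travel":[0.2,0.27,0.05],"claw":0},{"rot":[0,-0.048,0],"travel":[0.271,0.363,0.1],"claw":0},{"rot":[0,-0.048,0],"travel":[0.271,0.363,0.1],"claw":0},{"rot":[0,-0.048,0],"travel":[0.271,0.363,0.1],"claw":0}]'
python3 -c "
from h import *
show();st=r.get_state();im=r.read_camera('wrist').copy();C=cam('wrist',st)
c,si=np.cos(1.466),np.sin(1.466)
for s in (160,):
  for k in range(24):
    for rr in (22,):
      y=rr*np.cos(k*np.pi/12);d=rr*np.sin(k*np.pi/12)
      P=Wc(-s*c+(44+d)*si,y,50+s*si+(44+d)*c);cv2.circle(im,tuple(proj(C,P)[0].round().astype(int).tolist()),1,(255,0,0),-1)
cv2.imwrite('pics/w14.png',im[:,:,::-1]);p,M=up_grasp(138,120);cmdfor(p,M)
im=r.read_camera('scene');crop(im,230,100,330,220,5,'pics/s14.png')"
```

```text
t: 18.82
ee_pos: [552.1, -32.2, 252.6]
ee_rot: [0.073, 0.996, -0.004, 0.048]
wrist_force: [-0.1, -1.0, 0.9]
gripper_width: 85.2
t 18.82 p [552.1 -32.2 252.6] yawx 171.6 z [ 0.095 -0.014 -0.995] F [-0.1 -1.   0.9] w 85.2
rot [-0.    -0.004 -0.   ] travel [-0.009  0.001 -0.014]
```

View pics/w14.png

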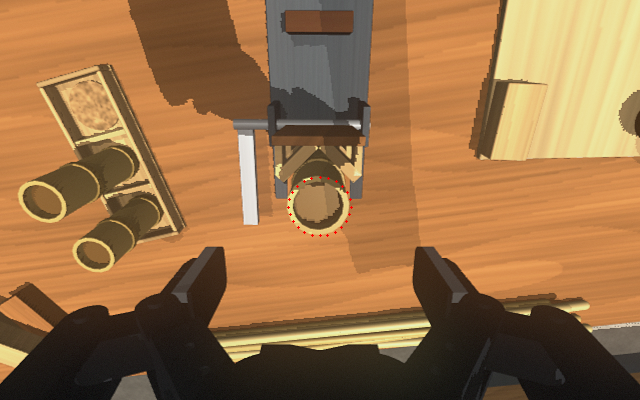

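View pics/s14.png

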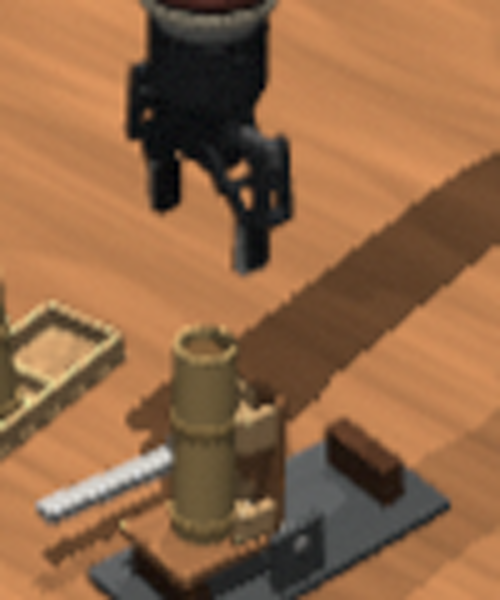

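The predicted mouth ring (red) falls on the real mouth at (319,207), so the cradle is fully up with the vase in it. I'll measure the bay from this view too, then go down and grip.

```bash
python3 -m pendant '[{"rot":[0,-0.002,0],"travel":[-0.004,0,0.12],"claw":0},{"rot":[0,-0.002,0],"travel":[-0.004,0,0.26],"claw":0},{"rot":[0,-0.002,0],"travel":[-0.004,0,0.38],"claw":0},{"rot":[0,-0.002,0],"travel":[-0.004,0,0.46],"claw":0},{"rot":[0,-0.002,0],"travel":[-0.004,0,0.47],"claw":0},{"rot":[0,-0.002,0],"travel":[-0.004,0,0.47],"claw":0}]'
python3 -c "
from h import *
show();im=r.read_camera('wrist');cv2.imwrite('pics/w15.png',im[:,:,::-1]);p,M=up_grasp(138,0);cmdfor(p,M)
im=r.read_camera('side');crop(im,290,100,420,270,4.5,'pics/d15.png')"
```

```text
t: 19.68
ee_pos: [564.6, -33.9, 136.3]
ee_rot: [0.073, 0.996, -0.004, 0.05]
wrist_force: [0.1, -0.4, 0.9]
gripper_width: 85.2
t 19.68 p [564.6 -33.9 136.3] yawx 171.6 z [ 0.099 -0.015 -0.995] F [ 0.1 -0.4  0.9] w 85.2
rot [ 0.    -0.002  0.   ] travel [-0.008 -0.001 -0.001]
```

View pics/w15.png

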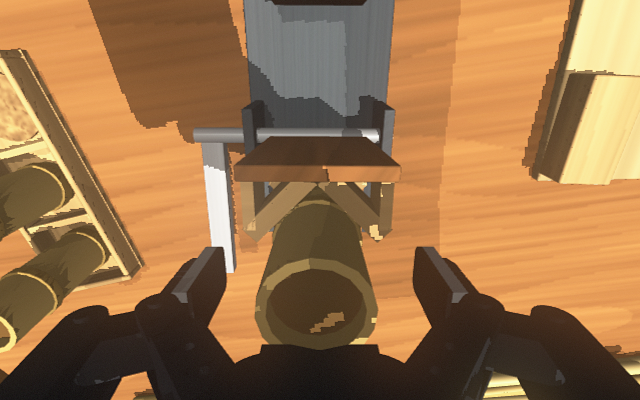

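View pics/d15.png

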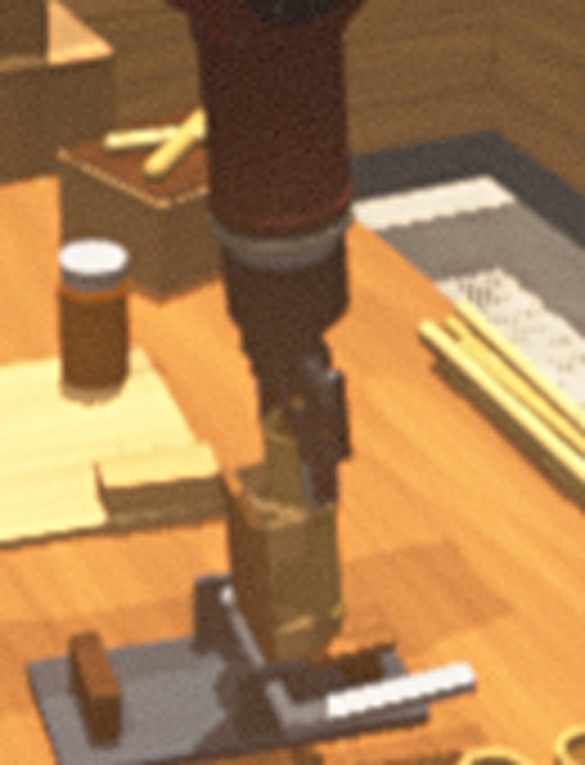

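```bash
python3 -m pendant '[{"rot":[0,0,0],"travel":[0,0,0],"claw":0.4},{"rot":[0,0,0],"travel":[0,0,0],"claw":1},{"rot":[0,0,0],"travel":[0,0,0],"claw":1},{"rot":[0,0,0],"travel":[0,0,0],"claw":1},{"rot":[0,0,0],"travel":[0,0,0],"claw":1},{"rot":[0,0,0],"travel":[0,0,0],"claw":1}]' 50
python3 -c "
from h import *
show();im=r.read_camera('wrist');cv2.imwrite('pics/w16.png',im[:,:,::-1])"
```

```text
t: 20.52
ee_pos: [564.6, -34.3, 136.5]
ee_rot: [0.073, 0.996, -0.004, 0.051]
wrist_force: [-1.2, -5.0, 6.1]
gripper_width: 43.5
t 20.52 p [564.6 -34.3 136.5] yawx 171.6 z [ 0.1   -0.015 -0.995] F [-1.2 -5.   6.1] w 43.5
```

View pics/w16.png

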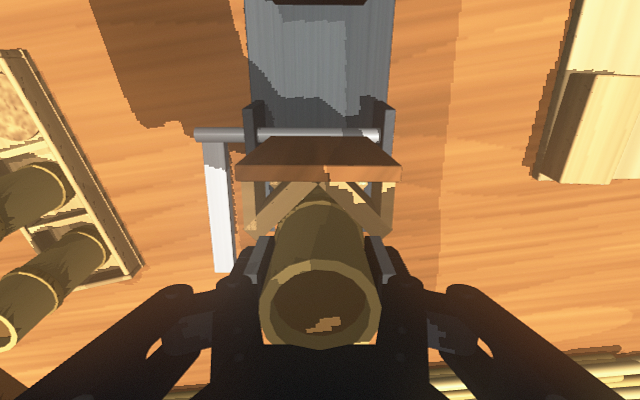

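Gripped at 43.5 mm. I'll shift clear of the V saddles and lift straight up along the vase axis.

```bash
python3 -m pendant '[{"rot":[0,0,0],"travel":[-0.01,0,-0.01],"claw":1},{"rot":[0,0,0],"travel":[-0.02,0,-0.06],"claw":1},{"rot":[0,0,0],"travel":[-0.03,0,-0.16],"claw":1},{"rot":[0,0,0],"travel":[-0.04,0,-0.3],"claw":1},{"rot":[0,0.02,0],"travel":[-0.04,0,-0.45],"claw":1},{"rot":[0,0.05,0],"travel":[-0.04,0,-0.6],"claw":1},{"rot":[0,0.05,0],"travel":[-0.04,0,-0.6],"claw":1}]' 50
python3 - <<'E'
from h import *
show()
im=r.read_camera('side').copy();im2=r.read_camera('scene').copy();st=r.get_state();w=r.read_camera('wrist')
crop(im,340,250,450,340,7,'pics/d17.png');crop(im2,195,140,265,205,9,'pics/s17.png')
cv2.imwrite('pics/sf17.png',im2[:,:,::-1]);cv2.imwrite('pics/w17.png',w[:,:,::-1]);show()
b=cv2.imread('pics/w14.png')[:,:,::-1];crop(b,20,50,200,280,2.5,'pics/w14t.png')
E
```

```text
t: 21.45
ee_pos: [560.8, -32.2, 288.9]
ee_rot: [0.073, 0.997, 0.0, 0.002]
wrist_force: [0.7, 0.4, -3.0]
gripper_width: 43.2
t 21.45 p [560.8 -32.2 288.9] yawx 171.7 z [ 0.004  0.    -1.   ] F [ 0.7  0.4 -3. ] w 43.2
t 21.6 p [558.5 -32.2 284.9] yawx 171.7 z [-0.001 -0.    -1.   ] F [ 0.7 -0.1 -3.6] w 43.2
```

View pics/d17.png

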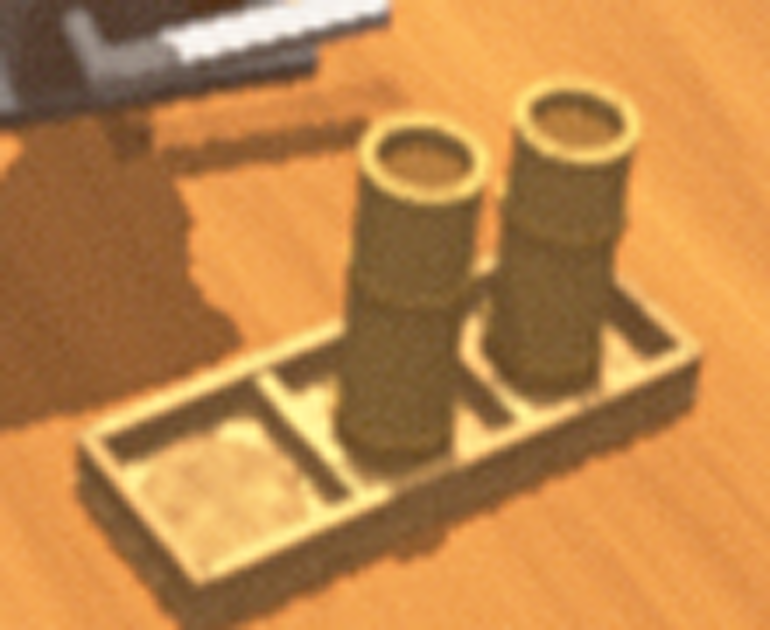

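View pics/s17.png

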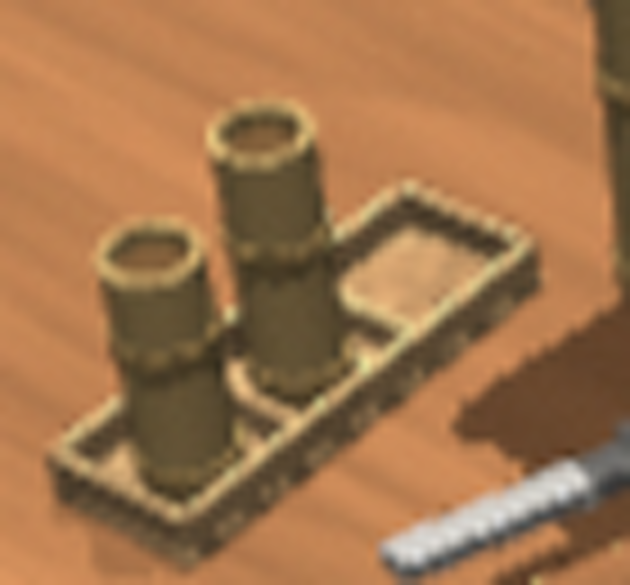

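View pics/w14t.png

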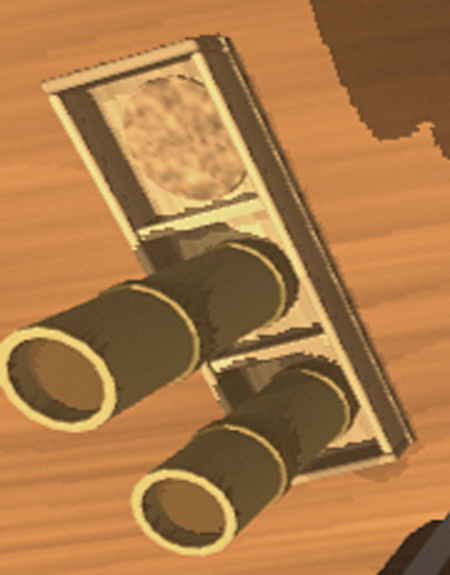

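View pics/sf17.png

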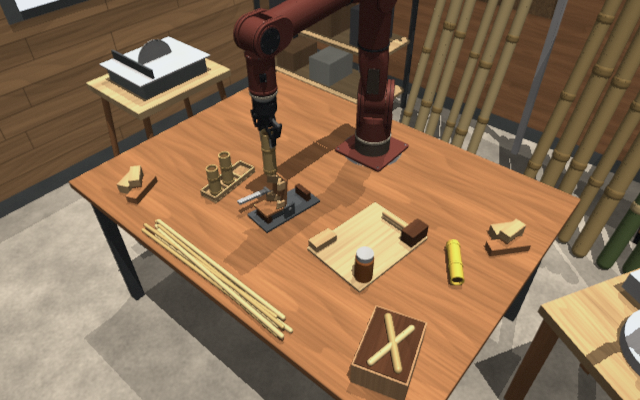

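```bash
python3 - <<'E'
from h import *
import pickle
from scipy.optimize import least_squares
np.set_printoptions(precision=1,suppress=True)
st,_=pickle.load(open('w2.pkl','rb'))
st14=dict(ee_pos=np.array([552.1,-32.2,252.6]),ee_rot=np.array([.073,.996,-.004,.048])) 
Cs={'w2':(cam('wrist',st),20,130,3),'w14':(cam('wrist',st14),20,50,2.5),'s':(cam('scene'),195,140,9),'d':(cam('side'),340,250,7)}
A,B,Cc,D=(-114,-40,28),(-114,40,28),(114,40,28),(114,-40,28);P=(-74,0,9)
L=[('w2',A,28,75),('w2',B,187,32),('w2',Cc,380,460),('w2',P,168,122),
('w14',A,43,88),('w14',B,198,43),('w14',Cc,392,458),('w14',P,187,138),
('s',A,408,183),('s',B,535,242),('s',Cc,183,517),('s',D,52,460),('s',P,418,272),
('d',A,200,580),('d',B,82,437),('d',D,700,348),('d',P,225,490)]
def res(q,only=None):
    x,y,a=q;o=[]
    for n,(X,Y,Z),u,v in L:
        if only and n!=only: continue
        c,ox,oy,s=Cs[n];o.append(proj(c,[x+X*np.cos(a)-Y*np.sin(a),y+X*np.sin(a)+Y*np.cos(a),Z])[0]-(ox+u/s,oy+v/s))
    return np.ravel(o)
for only in (None,'w2','w14','s','d'):
    q=least_squares(res,[550,-294,.1],loss='soft_l1',args=(only,)).x
    print(only,q[:2],np.degrees(q[2]),'pad',q[:2]-74*np.array([np.cos(q[2]),np.sin(q[2])]),'max px',abs(res(q,only)).max())
E
```

```text
None [ 549.  -297.6] 5.1675919488313244 pad [ 475.3 -304.3] max px 2.889763742530164
w2 [ 549.2 -298.7] 4.6948208617668 pad [ 475.4 -304.8] max px 2.4170697505170438
w14 [ 550.5 -299.2] 4.706109094672978 pad [ 476.8 -305.2] max px 3.1993769825230913
s [ 548.4 -295. ] 6.163737502834158 pad [ 474.8 -302.9] max px 1.731103275048497
d [ 547.4 -296. ] 6.359639306792176 pad [ 473.8 -304.2] max px 1.2218127050741145
```

```bash
python3 -c "
from h import *
show();cmdfor([473.5,-304,285],down(np.radians(180)))"
```

```text
t 21.6 p [558.5 -32.2 284.9] yawx 171.7 z [-0.001 -0.    -1.   ] F [ 0.7 -0.1 -3.6] w 43.2
rot [-0.    -0.001 -0.073] travel [ 0.179 -1.125  0.   ]
```

```bash
python3 -m pendant '[{"rot":[0,0,-0.01],"travel":[0.01,-0.07,0],"claw":1},{"rot":[0,0,-0.02],"travel":[0.03,-0.2,0],"claw":1},{"rot":[0,0,-0.03],"travel":[0.06,-0.36,0],"claw":1},{"rot":[0,0,-0.04],"travel":[0.09,-0.54,0],"claw":1},{"rot":[0,0,-0.06],"travel":[0.12,-0.72,0],"claw":1},{"rot":[0,0,-0.073],"travel":[0.15,-0.88,0],"claw":1},{"rot":[0,0,-0.073],"travel":[0.17,-0.96,0],"claw":1},{"rot":[0,0,-0.073],"travel":[0.179,-1.0,0],"claw":1},{"rot":[0,0,-0.073],"travel":[0.179,-1.0,0],"claw":1},{"rot":[0,0,-0.073],"travel":[0.179,-1.0,0],"claw":1}]'; python3 -c "
from h import *
show();cmdfor([473.5,-304,285],down(np.radians(180)))"
```

```text
t: 22.85
ee_pos: [479.0, -271.9, 285.6]
ee_rot: [-0.001, 1.0, 0.0, -0.0]
wrist_force: [0.5, -0.1, -3.3]
gripper_width: 43.1
t 22.85 p [ 479.  -271.9  285.6] yawx -179.9 z [-0.  0. -1.] F [ 0.5 -0.1 -3.3] w 43.1
rot [ 0.    -0.     0.001] travel [ 0.022 -0.128  0.002]
```

```bash
python3 -m pendant '[{"rot":[0,0,0],"travel":[0.01,-0.06,0],"claw":1},{"rot":[0,0,0],"travel":[0.022,-0.12,0],"claw":1},{"rot":[0,0,0],"travel":[0.022,-0.128,0.1],"claw":1},{"rot":[0,0,0],"travel":[0.022,-0.128,0.25],"claw":1},{"rot":[0,0,0],"travel":[0.022,-0.128,0.4],"claw":1},{"rot":[0,0,0],"travel":[0.022,-0.128,0.52],"claw":1},{"rot":[0,0,0],"travel":[0.022,-0.128,0.54],"claw":1},{"rot":[0,0,0],"travel":[0.022,-0.128,0.54],"claw":1}]'; python3 - <<'E'
from h import *
show();st=r.get_state()
for n,b,f in (('side',(330,150,460,340),4),('scene',(190,60,290,220),3.7*1.0)):
    im=r.read_camera(n);C=cam(n);s=4 if n=='side' else 3.7
    x0,y0,x1,y1=b;g=cv2.resize(im[y0:y1,x0:x1],None,fx=s,fy=s,interpolation=cv2.INTER_CUBIC)
    base=st['ee_pos']+np.array([2,0,0])
    for z in (-83,-3,60,77):
        p=proj(C,base+[0,0,z])[0];cv2.circle(g,tuple(((p-[x0,y0]+.5)*s).round().astype(int).tolist()),2,(255,0,0),-1)
    p=proj(C,[475,-304,9])[0];cv2.circle(g,tuple(((p-[x0,y0]+.5)*s).round().astype(int).tolist()),3,(0,0,255),-1)
    cv2.imwrite(f'pics/{n}18.png',g[:,:,::-1])
E
```

```text
t: 23.85
ee_pos: [473.3, -305.6, 151.6]
ee_rot: [-0.0, 1.0, -0.0, 0.0]
wrist_force: [-0.1, -0.2, -2.7]
gripper_width: 43.3
t 23.85 p [ 473.3 -305.6  151.6] yawx -180.0 z [ 0. -0. -1.] F [-0.1 -0.2 -2.7] w 43.3
```

View pics/side18.png

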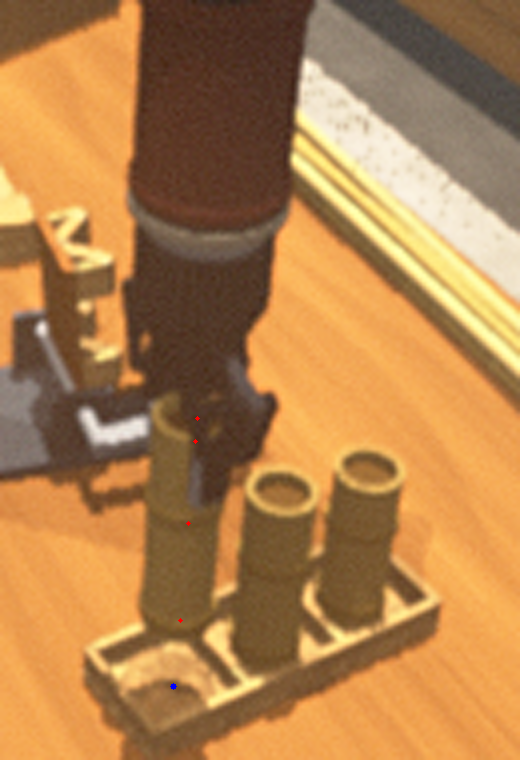

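View pics/scene18.png

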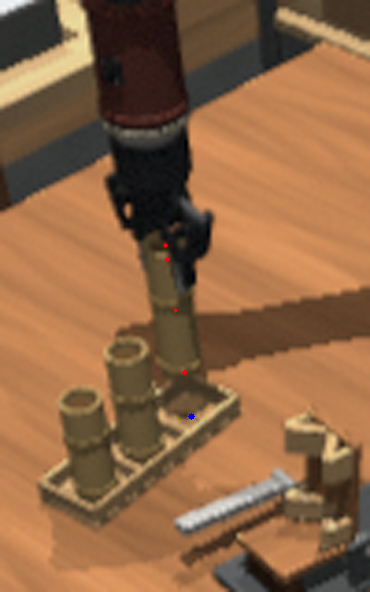

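The vase hangs over the bay with its foot above the pad. It leans about 0.04 rad towards the robot in the grip. I'll correct part of that and lower it.

```bash
python3 -m pendant '[{"rot":[0,0.015,0],"travel":[-0.01,0.004,0.03],"claw":1},{"rot":[0,0.015,0],"travel":[-0.01,0.004,0.1],"claw":1},{"rot":[0,0.015,0],"travel":[-0.01,0.004,0.16],"claw":1},{"rot":[0,0.015,0],"travel":[-0.01,0.004,0.2],"claw":1},{"rot":[0,0.015,0],"travel":[-0.01,0.004,0.2],"claw":1}]'; python3 - <<'E'
from h import *
show();st=r.get_state()
for n,b in (('side',(330,190,460,340)),('scene',(190,90,290,220))):
    im=r.read_camera(n);crop(im,*b,5 if n=='scene' else 4.6,f'pics/{n}19.png')
im=r.read_camera('wrist');cv2.imwrite('pics/w19.png',im[:,:,::-1])
E
```

```text
t: 24.58
ee_pos: [474.7, -304.1, 100.1]
ee_rot: [0.0, 1.0, 0.0, -0.016]
wrist_force: [-0.4, 0.6, -2.9]
gripper_width: 43.4
t 24.57 p [ 474.7 -304.1  100.1] yawx 180.0 z [-0.031  0.    -1.   ] F [-0.4  0.6 -2.9] w 43.4
```

View pics/side19.png

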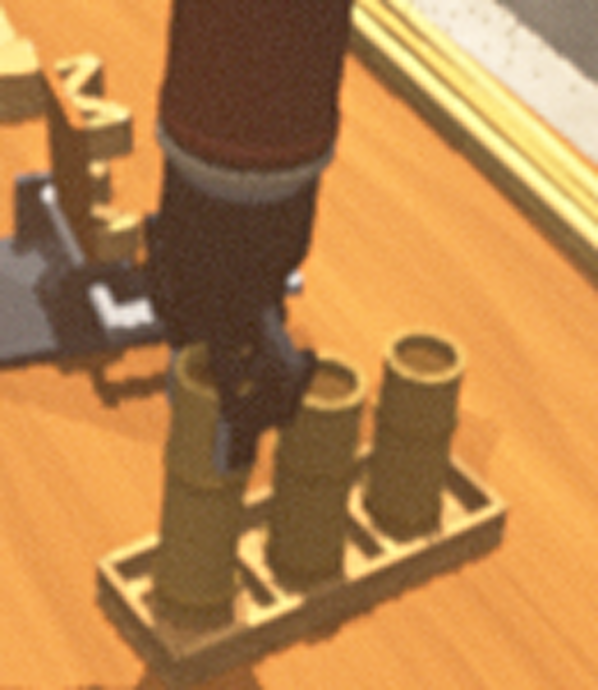

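View pics/scene19.png

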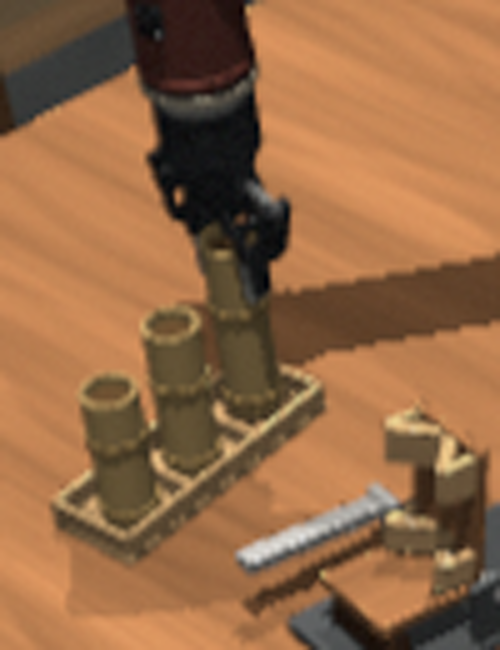

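View pics/w19.png

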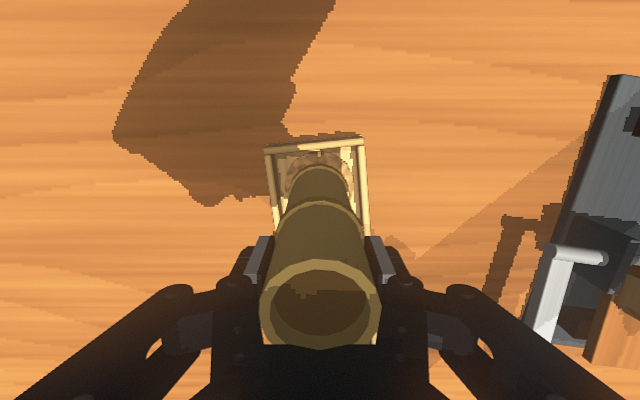

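The vase is inside the bay, centred and parallel to its neighbours. Feeling for contact with the pad.

```bash
python3 -m pendant '[{"rot":[0,0,0],"travel":[0,0,0.012],"claw":1},{"rot":[0,0,0],"travel":[0,0,0.024],"claw":1},{"rot":[0,0,0],"travel":[0,0,0.024],"claw":1}]'; python3 -m pendant '[{"rot":[0,0,0],"travel":[0,0,0.01],"claw":1},{"rot":[0,0,0],"travel":[0,0,0.01],"claw":1}]'
```

```text
t: 25.1
ee_pos: [475.1, -304.2, 94.7]
ee_rot: [-0.0, 1.0, 0.0, -0.015]
wrist_force: [1.0, -0.1, -2.1]
gripper_width: 43.1
t: 25.35
ee_pos: [475.1, -304.3, 92.2]
ee_rot: [-0.0, 1.0, 0.0, -0.015]
wrist_force: [-0.3, -0.5, -2.9]
gripper_width: 43.1
```

```bash
python3 -m pendant '[{"rot":[0,0,0],"travel":[0,0,0.008],"claw":1},{"rot":[0,0,0],"travel":[0,0,0.008],"claw":1}]'; python3 -m pendant '[{"rot":[0,0,0],"travel":[0,0,0.006],"claw":1},{"rot":[0,0,0],"travel":[0,0,0.006],"claw":1}]'
```

```text
t: 25.6
ee_pos: [475.7, -304.6, 91.7]
ee_rot: [-0.0, 1.0, 0.0, -0.014]
wrist_force: [-2.4, 2.0, 9.5]
gripper_width: 42.8
t: 25.85
ee_pos: [476.2, -304.8, 91.7]
ee_rot: [0.0, 1.0, 0.0, -0.014]
wrist_force: [-5.9, 5.1, 24.0]
gripper_width: 42.8
```

Contact at 91.7 mm (92 predicted). I'll ease back to unload, release slowly, and retreat straight up.

```bash
python3 -m pendant '[{"rot":[0,0,0],"travel":[0,0,-0.012],"claw":1},{"rot":[0,0,0],"travel":[0,0,-0.012],"claw":1},{"rot":[0,0,0],"travel":[0,0,-0.012],"claw":0.42},{"rot":[0,0,0],"travel":[0,0,-0.012],"claw":0.3},{"rot":[0,0,0],"travel":[0,0,-0.012],"claw":0.2},{"rot":[0,0,0],"travel":[0,0,-0.012],"claw":0.1},{"rot":[0,0,0],"travel":[0,0,-0.012],"claw":0.1}]'; python3 - <<'E'
from h import *
show()
im=r.read_camera('side');crop(im,330,190,460,340,4,'pics/d20.png')
im=r.read_camera('wrist');cv2.imwrite('pics/w20.png',im[:,:,::-1])
E
```

```text
t: 26.72
ee_pos: [475.2, -304.3, 91.9]
ee_rot: [-0.0, 1.0, -0.0, -0.015]
wrist_force: [0.1, 0.1, -0.5]
gripper_width: 77.2
t 26.73 p [ 475.2 -304.3   91.9] yawx -180.0 z [-0.03 -0.   -1.  ] F [ 0.1  0.1 -0.5] w 77.2
```

View pics/d20.png

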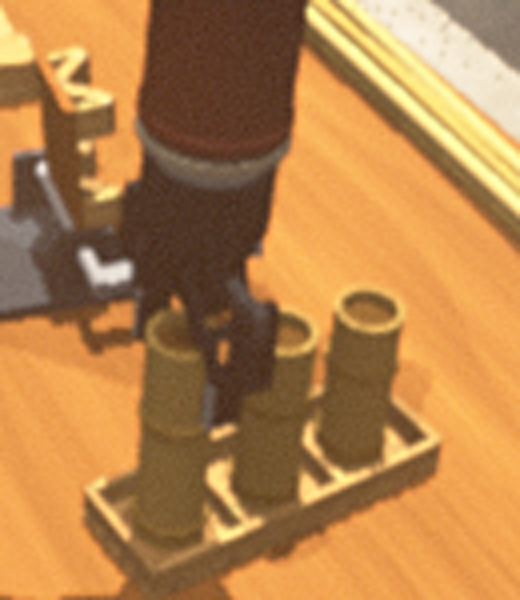

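View pics/w20.png

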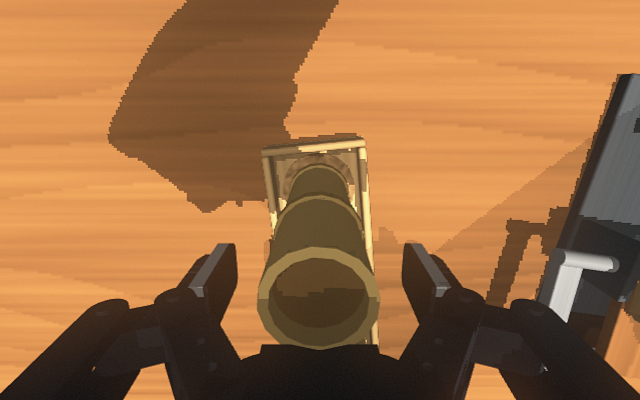

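The vase stands free on the disc. Retreating upward.

```bash
python3 -m pendant '[{"rot":[0,0,0],"travel":[0,0,-0.06],"claw":0.1},{"rot":[0,0,0],"travel":[0,0,-0.2],"claw":0.1},{"rot":[0,0,0],"travel":[0,0,-0.4],"claw":0.1},{"rot":[0,0,0],"travel":[0,0,-0.6],"claw":0.1},{"rot":[0,0,0],"travel":[0,0,-0.75],"claw":0.1},{"rot":[0,0,0],"travel":[0,0,-0.75],"claw":0.1},{"rot":[0,0,0],"travel":[0,0,-0.75],"claw":0.1},{"rot":[0,0,0],"travel":[0,0,-0.75],"claw":0.1}]'; python3 - <<'E'
from h import *
show()
im=r.read_camera('side');crop(im,330,190,460,340,4,'pics/d21.png');cv2.imwrite('pics/df21.png',im[:,:,::-1])
im=r.read_camera('scene');crop(im,190,120,290,220,5,'pics/s21.png')
g=im;C=cam('scene');D=cam('side');st=r.get_state()
for n in ('side','scene'): print(n,[proj(cam(n),[475.3,-304.3,z])[0].round(1) for z in (9,169)])
im=r.read_camera('wrist').copy();W=cam('wrist',st)
for z,rr in ((169,22),(9,30)):
  for k in range(24): cv2.circle(im,tuple(proj(W,[475.3+rr*np.cos(k*np.pi/12),-304.3+rr*np.sin(k*np.pi/12),z])[0].round().astype(int).tolist()),1,(255,0,0),-1)
cv2.imwrite('pics/w21.png',im[:,:,::-1])
E
```

```text
t: 27.82
ee_pos: [480.3, -304.0, 278.5]
ee_rot: [-0.0, 1.0, 0.0, -0.016]
wrist_force: [0.1, 0.5, -0.4]
gripper_width: 76.3
t 27.82 p [ 480.3 -304.   278.5] yawx -180.0 z [-0.031  0.001 -1.   ] F [ 0.1  0.5 -0.4] w 76.3
side [array([372.8, 321.1]), array([376.8, 273.4])]
scene [array([241.1, 171.9]), array([236.2, 139.1])]
```

View pics/d21.png

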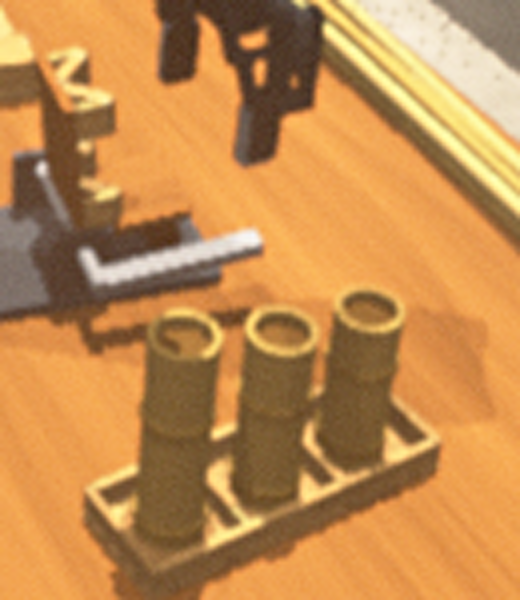

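View pics/w21.png

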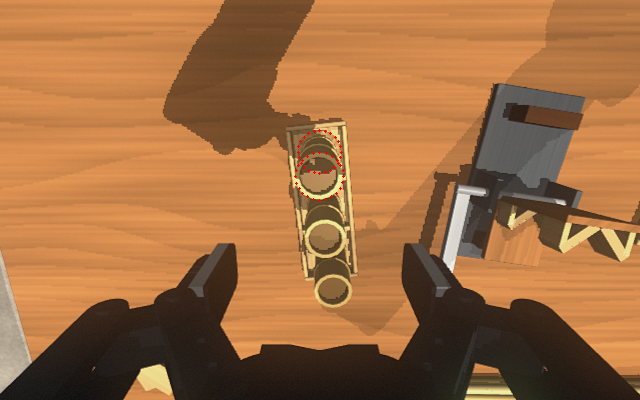

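View pics/df21.png

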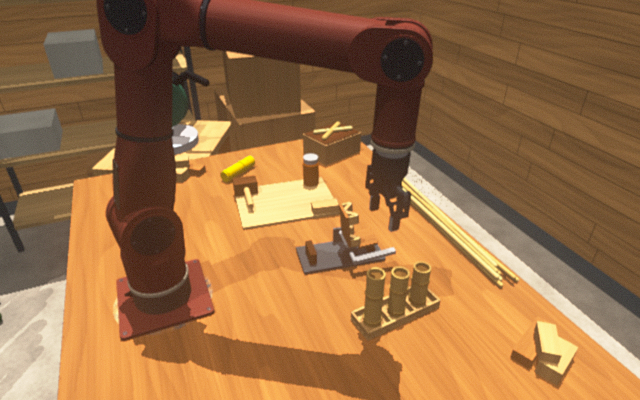

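The vase stands upright. Its mouth lies on the predicted ring at wrist (320,177), its foot is at about side (372,323), and the bystanders look unmoved. Handing in.

```bash
python3 -c "
from workcell import r
print(r.hand_in());print(r.get_state()['t'])"
```

```text
the job is handed in; nothing more can be done
None
the job is handed in; nothing more can be done
```

I laid the bamboo vase in the flat cradle, foot to the end plate, and let go. I pushed the lever over to its stop, then took the vase by its top end, stood it in the tray's empty bay and released it. I handed in at about 28 s of the 72 s allowed; `hand_in` gives no verdict.

**Last checks:**
- **Upright:** the vase's mouth matched the predicted upright ring to within a pixel or so in the wrist view.
- **Position:** its foot stands close to the cork disc's centre. The separate camera fits of the bay agreed to about 3 mm.
- **Height:** it touched down about 0.3 mm from the predicted height.
- **Clear of the robot:** the gripper had retreated about 190 mm, with no force on the wrist.
- **Bystanders:** by eye, the other vases, jar, mallet and offcut looked unmoved.

**What disagreed or went wrong:**
- **First grip:** it closed too high on the tube, with a 25 mm opening instead of 44. The fingertips sit about 35–45 mm behind the reported TCP. I opened, corrected for that and gripped again.
- **Seating:** on release, the vase's foot was about 4 mm short of the end plate, within the allowed limit.
- **Tilt in the grip:** after lifting, the vase leaned about 0.04 rad in the jaws. I corrected 0.03 rad before setting it down.
- **Pressing on the pad:** I briefly pressed the vase down with about 24 N, then eased off before letting go.

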